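# Complete a crosswise, head-to-tail ingot stack

### The job

Finish the stack of tapered metal ingots with the two from the sloping rack: lay one squarely crosswise over the middle of the level layer on the steel plate, let go of it, then lay the other exactly along the top of it, turned end for end so that its thick end is over the thin end and the stack is level on top again. Do not shift the ingots already stacked, and leave the beaker, tip box and timer alone.

Things in the scene. Friction and masses are not known exactly. Their poses are not given: they have to be found in the camera images.
- plate: Fixed flat dark steel plate, 180 x 180 mm, top 14 mm above the bench, on which the stack stands. Origin at the centre of its underside, z up. The four ingots of the lower layer lie along its x axis; its y axis is the crosswise direction.
- layer_top (a point): Centre of the level top of the lower layer, 72 mm above the bench; axes as the plate's. The lower layer is four loose ingots: two pairs, each one ingot head to tail on another. The pairs' centre lines are 40 mm either side of this point along the plate's y, so a gap 40 mm wide lies under this point.
- rack: Fixed sloping metal rack, 220 mm wide. Its bed slopes 30 deg: low at the rack's -x edge (robot side at yaw 0), rising to +x. Two ribs hold the ingots' undersides parallel to the bed, 10 mm off it, so fingers have room below their middles; a lip stops the lower ends. The two lie along the slope, centres 100 mm apart. Origin on the bench under the middle of the bed, z up.
- ingot_1_mid (a point): One of the two cast metal wedge bars on the rack: 150 mm long, 40 mm wide with flat parallel sides to grip across, evenly tapered from 38 mm thick at one end to 20 mm; about 0.4 kg. Point: its centre, half-way through all three sizes. x along its length to the thick end, y across its width, z normal to the mid-plane. Each broad face is inclined 3.43 deg to the mid-plane.
- ingot_1_thick (a point): Centre of the thick (38 mm) end face of ingot_1, 75 mm from the ingot's centre. Lying level, an ingot's centre is 14.5 mm above the surface and its x axis (to the thick end) points 3.43 deg upwards; its upper face then slopes 6.87 deg. It starts on the rack with this end down the slope, towards the low edge.
- ingot_1_thin (a point): Centre of the thin (20 mm) end face of ingot_1, 75 mm from the ingot's centre; a small round casting nub of 12 mm diameter marks it.
- ingot_2_mid (a point): The other of the two cast metal wedge bars on the rack: 150 mm long, 40 mm wide with flat parallel sides to grip across, evenly tapered from 38 mm thick at one end to 20 mm; about 0.4 kg. Point: its centre, half-way through all three sizes. x along its length to the thick end, y across its width, z normal to the mid-plane. Each broad face is inclined 3.43 deg to the mid-plane.
- ingot_2_thick (a point): Centre of the thick (38 mm) end face of ingot_2, 75 mm from the ingot's centre. Two ingots head to tail, one on the other, form a level layer 58.1 mm high, their centres 29.2 mm apart in one vertical line and their mid-planes parallel. It starts on the rack with this end down the slope, towards the low edge.
- ingot_2_thin (a point): Centre of the thin (20 mm) end face of ingot_2, 75 mm from the ingot's centre; a small round casting nub of 12 mm diameter marks it.
- low_1: Ingot already in the lower layer, same shape and size as the two on the rack: lower ingot of the pair on the plate's +y side. Loose, to be left in place. Origin at its centre, x to its thick end.
- low_2: Ingot already in the lower layer, same shape and size as the two on the rack: upper ingot of the pair on the plate's +y side. Loose, to be left in place. Origin at its centre, x to its thick end.
- low_3: Ingot already in the lower layer, same shape and size as the two on the rack: lower ingot of the pair on the plate's -y side. Loose, to be left in place. Origin at its centre, x to its thick end.
- low_4: Ingot already in the lower layer, same shape and size as the two on the rack: upper ingot of the pair on the plate's -y side. Loose, to be left in place. Origin at its centre, x to its thick end.
- beaker: Bystander: clear beaker, 102 mm across, 139 mm high, to the right of the work. Origin at the centre of its underside.
- tipbox: Bystander: closed smoke-grey pipette tip box, 89 x 120 x 65 mm high, its length pointing away from the robot, between the rack and the plate. Origin at the centre of its underside.
- timer: Bystander: small upright white lab timer, 24 x 70 x 66 mm high, behind the tip box at the back of the worktop. Origin at the centre of its underside.

How it is judged:
By the outcome, as a careful person would: the job done as asked, in the order asked, and still so for the second after the job is handed in, with the robot touching nothing.
It also fails if it takes over 64 s, if anything falls off the work surface, if the arm or the gripper's body presses on something with over 40 N, if the wrist force passes 120 N, or if a joint passes its speed limit or range.

### The arm

A 6-joint arm with a two-finger parallel gripper is mounted at the origin on a cart in front of the work surface, level with it; the furniture and walls round the work are solid. World frame = base frame: x ahead of the robot, y to its left, z up, the work surface at z = 0. Lengths are in m, angles in rad, forces in N, time in s.
With the tool pointing down it reaches from about 0.325 to 0.775 m from the base axis. Payload 5.5 kg.
Tool frame: the origin (TCP) lies midway between the tips of the shut fingers; the grasp point (between the pads) lies 19 mm behind it (manip.grasp_offset is the distance from the TCP to the grasp point, in m); y points along the fingers, x is the direction in which the jaws open and shut, and the axes are right-handed (so a half turn about y gives the same grasp; the last joint's range is limited). The gripper opens to 85 mm and grips with 20 to 120 N. Pads are 22 mm wide; open, the fingers measure 114 mm over their backs; the gripper's body (76 mm by 85 mm) begins 54 mm behind the grasp point. The pads swing forward as they close: fully open they stand 13 mm farther back than shut.
Start: joints at [1.284, 0.091, 1.231, -0, 1.82, -0.057], TCP at [0.137, 0.584, 0.231] pointing down, gripper open.
Joint ranges: [-2.87, 2.87], [-0.86, 2.18], [0.17, 2.46], [-1.51, 4.65], [0.06, 2.69], [-2.65, 2.65]. Speed limits (rad/s): [2.57, 2.57, 3.01, 3.14, 3.14, 3.14].

### API

Orientations are given as a rotation vector (axis times angle).
In Python, from cell import manip gives the robot as it stands.
- The arm moves only by the tool carry_out, never from a script. Its argument "deltas" is a list of rows, each a list of 3 entries, a list of its own where there are three numbers: the shift along the tool's x, y, z in cm, then the turn, a rotation vector about the tool's x, y, z in degrees, then the closure in counts, from 0 (fully open) to 255 (shut). In form: [[[dx, dy, dz], [rx, ry, rz], claw], ...]. A call has 1 to 12 rows; each row is the pose to reach, as a shift and turn from the pose commanded when the call began, along the tool's axes at that moment; what a row does not reach only later rows make up. A row lasts 1/10 s, in which the tool goes at most 50 mm and 8.59 degrees, less where a joint would pass 70% of its speed; a pose out of reach is approached as far as the arm can. A call with a gripper value outside its range is refused whole. The fingers move at their own pace and stop on an object; the grip force is fixed at half the most. Time passes only in rows, so rows that repeat a pose let the fingers close. It gives the time, the measured TCP pose, the force and the opening at its end, in the units of the state.
- manip.get_state(): the state, without advancing time (a new reading comes with each control period).
- manip.snapshot(name): name is "side" or "top" or "wrist"; returns a dict with "img" (480x640x3 uint8, red, green, blue), "fx", "fy", "cx", "cy" (pixels), "rvec" (rotation vector, rad) and "tvec" (3), from world to camera coordinates, as OpenCV has them; the wrist camera has in their place "T_tool_cam" (4x4, takes a point from camera to tool coordinates, whose origin is the TCP and whose axes are the tool frame's). Camera axes: x right, y down, z forward; pixel columns grow to the right and rows downward; lengths in m; the calibration is good to about 2 mm. The wrist camera is an equidistant fisheye: a pixel r from the principal point sees the ray r / f radians off the axis. A picture is of the moment at which its call begins: read the wrist's pose just before it. There is no depth.
- manip.job_done(): hands the job in, once; it reports no verdict.
The state is a dict: "time": time; "q": joint angles; "qvel": joint speeds; "joint_torque": joint torques, N m; "tcp_pos": TCP position; "ee_rot": TCP orientation; "contact_force": force on the tool from outside, world axes, zero at the start; "wrist_torque": the same for the moment, N m; "opening": opening from 0.0 (shut) to 1.0 (fully open).
Only numpy, scipy, OpenCV 4.12 (cv2) and the standard library are available. Lean on these libraries where they do the work, as an engineer would, in place of code of your own. Each camera call takes 0.05 s, during which the arm holds its last target.

## Working session

There is one attempt and no reset: what is moved stays moved. The work goes in short steps, Python scripts to look and compute and a tool call to move; the robot and the scene stay as the last step left them, time stands still between calls to the robot, and variables do not carry over. Pictures are saved under pics/ and viewed, and the job is handed in when it is done.

Besides the shell and the picture viewer there is one more tool, called by a JSON object that holds its "api" and its "payload", one argument or row to a line. carry_out: Moves the arm, as the interface text tells. Its arguments: {"type":"object","properties":{"deltas":{"type":"array","items":{"type":"array"}}},"required":["deltas"]}

```bash
ls; mkdir -p pics; python3 - <<'E'
from cell import manip
import cv2, numpy as np
np.set_printoptions(precision=4,suppress=True)
s=manip.get_state(); print(s)
print(manip.grasp_offset)
for n in ["side","top","wrist"]:
    d=manip.snapshot(n); cv2.imwrite(f"pics/{n}0.png",d["img"][:,:,::-1])
    import pickle; pickle.dump(d,open(f"pics/{n}0.pkl","wb"))
    print(n,{k:v for k,v in d.items() if k!="img"})
E
```

```text
pics
{'time': 0.0, 'q': array([ 1.2843,  0.0919,  1.2319,  0.    ,  1.8198, -0.0567]), 'qvel': array([ 0.0001,  0.    , -0.0006,  0.0011,  0.0008,  0.0003]), 'joint_torque': array([  0.0001, -45.8741, -41.8021,   0.0001,   0.0117,  -0.    ]), 'tcp_pos': array([0.1366, 0.584 , 0.2301]), 'ee_rot': array([-1.3103, -1.0371,  1.0398]), 'contact_force': array([0.3147, 0.0636, 0.1764]), 'wrist_torque': array([-0.0182,  0.01  ,  0.0333]), 'opening': 1.0002250235487}
0.0187
side {'fx': 458.5977377323538, 'fy': 458.5977377323538, 'cx': 325.46088586809975, 'cy': 241.9071556703627, 'rvec': array([ 2.1176, -0.2038,  0.0895]), 'tvec': array([-0.5841,  0.081 ,  1.1931])}
top {'fx': 498.8184234550778, 'fy': 498.8184234550778, 'cx': 318.23696377279407, 'cy': 242.98133293399658, 'rvec': array([ 2.1696, -2.118 ,  0.1797]), 'tvec': array([-0.1255,  0.5844,  1.214 ])}
wrist {'fx': 371.64829954431775, 'fy': 371.64829954431775, 'cx': 318.3758913772024, 'cy': 237.23735092134652, 'T_tool_cam': array([[ 1.    ,  0.001 ,  0.0009, -0.0001],
       [-0.0005, -0.3234,  0.9463, -0.1422],
       [ 0.0013, -0.9463, -0.3234,  0.0839],
       [ 0.    ,  0.    ,  0.    ,  1.    ]])}
```

View pics/side0.png

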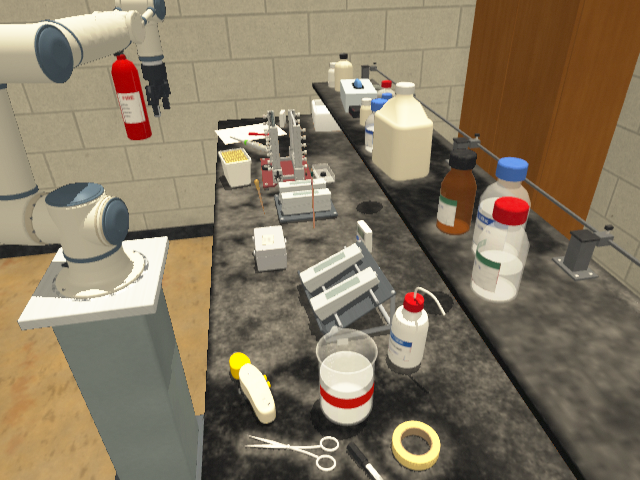

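View pics/top0.png

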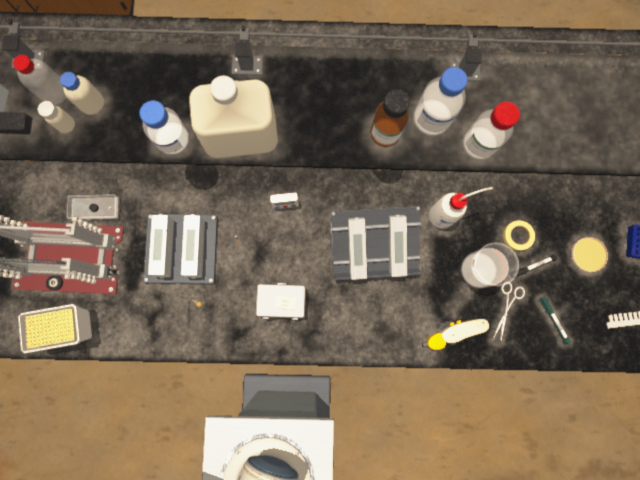

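View pics/wrist0.png

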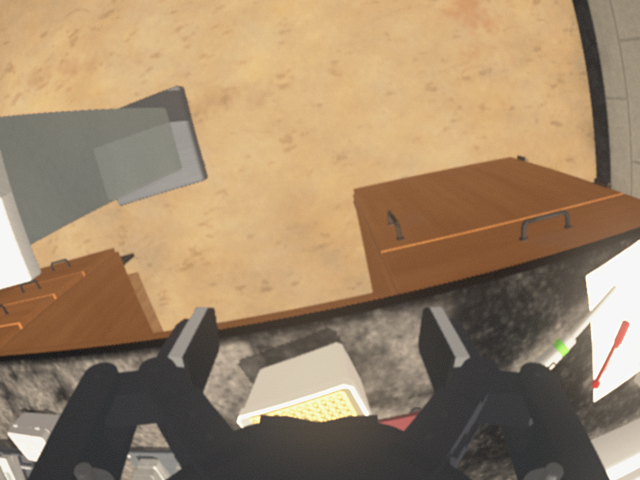

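```bash
cat > h.py <<'E'
import numpy as np, cv2, pickle
from scipy.spatial.transform import Rotation as R
np.set_printoptions(precision=4,suppress=True)
def load(n): return pickle.load(open(f"pics/{n}.pkl","rb"))
def grab(cam,name):
    from cell import manip
    s=manip.get_state(); d=manip.snapshot(cam)
    d["tcp"]=s["tcp_pos"]; d["rot"]=s["ee_rot"]
    cv2.imwrite(f"pics/{name}.png",d["img"][:,:,::-1]); pickle.dump(d,open(f"pics/{name}.pkl","wb")); return d
def pose(d):
    """cam->world R, origin"""
    if "rvec" in d:
        Rm=R.from_rotvec(d["rvec"]).as_matrix(); return Rm.T,-Rm.T@d["tvec"]
    T=d["T_tool_cam"]; Rt=R.from_rotvec(d["rot"]).as_matrix()
    return Rt@T[:3,:3], d["tcp"]+Rt@T[:3,3]
def ray(d,uv):
    uv=np.atleast_2d(uv).astype(float); x=(uv[:,0]-d["cx"])/d["fx"]; y=(uv[:,1]-d["cy"])/d["fy"]
    if "rvec" in d: v=np.c_[x,y,np.ones(len(x))]
    else:
        r=np.hypot(x,y)+1e-12; v=np.c_[np.sin(r)*x/r,np.sin(r)*y/r,np.cos(r)]
    v/=np.linalg.norm(v,axis=1)[:,None]
    Rm,o=pose(d); return o,v@Rm.T
def onz(d,uv,z):
    o,v=ray(d,uv); z=np.broadcast_to(z,len(v)); return o+v*((z-o[2])/v[:,2])[:,None]
def onplane(d,uv,p,n):
    o,v=ray(d,uv); return o+v*(((p-o)@n)/(v@n))[:,None]
def proj(d,P):
    P=np.atleast_2d(P); Rm,o=pose(d); c=(P-o)@Rm
    if "rvec" in d: return np.c_[d["fx"]*c[:,0]/c[:,2]+d["cx"],d["fy"]*c[:,1]/c[:,2]+d["cy"]]
    h=np.hypot(c[:,0],c[:,1])+1e-12; t=np.arctan2(h,c[:,2]); return np.c_[d["fx"]*t*c[:,0]/h+d["cx"],d["fy"]*t*c[:,1]/h+d["cy"]]
def tri(d1,u1,d2,u2):
    o1,v1=ray(d1,u1);o2,v2=ray(d2,u2); out=[]
    for a,b in zip(v1,v2):
        A=np.c_[a,-b]; t=np.linalg.lstsq(A,o2-o1,rcond=None)[0]; p,q=o1+a*t[0],o2+b*t[1]; out.append(np.r_[(p+q)/2,np.linalg.norm(p-q)])
    return np.array(out)
def crop(name,box,s,out):
    im=cv2.imread(f"pics/{name}.png"); x0,y0,x1,y1=box
    cv2.imwrite(f"pics/{out}.png",cv2.resize(im[y0:y1,x0:x1],None,fx=s,fy=s,interpolation=cv2.INTER_CUBIC))
E
python3 - <<'E'
from h import *
for c,b,s,o in [("top0",(135,200,230,295),6,"c1"),("top0",(320,195,430,290),6,"c2"),("side0",(260,160,350,230),8,"c3"),("side0",(290,210,400,345),4.4,"c4")]:
    crop(c,b,s,o)
t=load("top0"); 
print(onz(t,[(148,214),(216,214),(216,283),(146,283)],0.014))
print(onz(t,[(332,208),(419,208),(421,276),(333,280)],0.03))
E
```

```text
[[0.6579 0.334  0.014 ]
 [0.6624 0.1571 0.014 ]
 [0.4824 0.1472 0.014 ]
 [0.4781 0.3253 0.014 ]]
[[ 0.6826 -0.145   0.03  ]
 [ 0.6884 -0.3709  0.03  ]
 [ 0.5115 -0.3745  0.03  ]
 [ 0.496  -0.1511  0.03  ]]
```

View pics/c1.png

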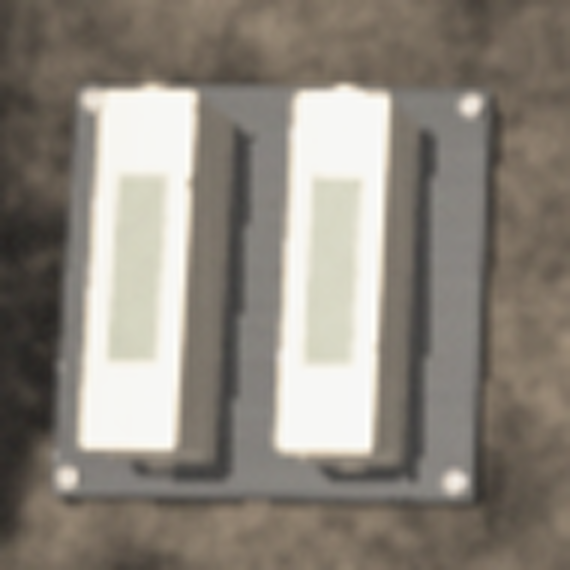

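View pics/c2.png

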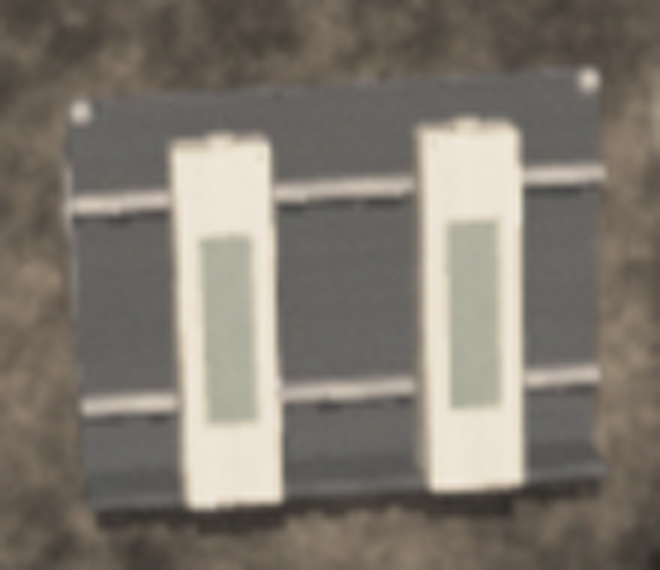

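View pics/c3.png

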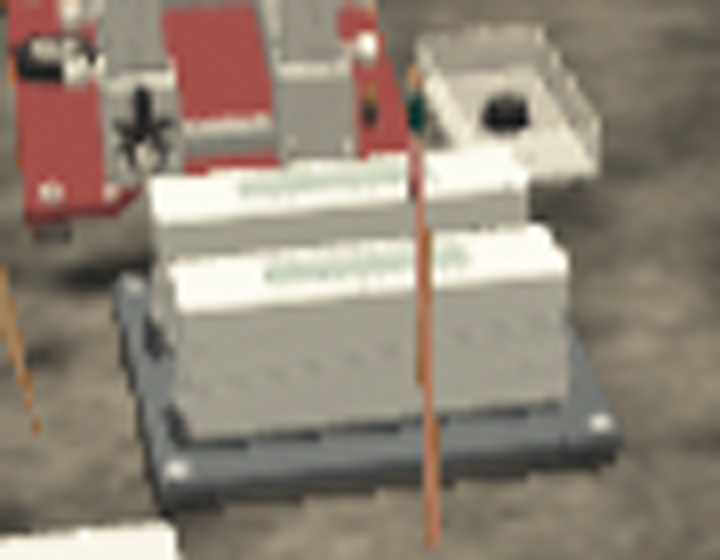

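View pics/c4.png

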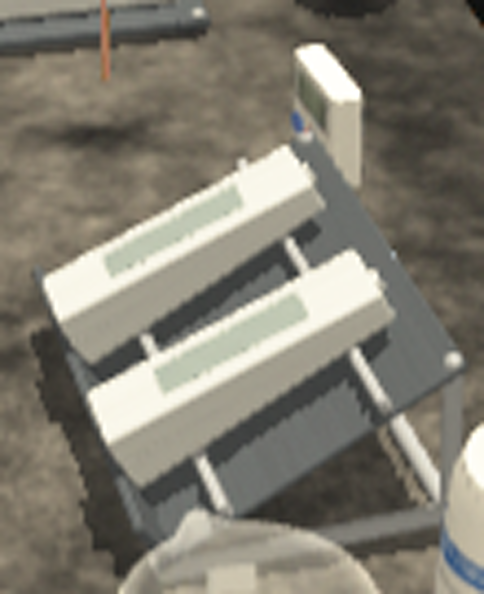

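```bash
python3 - <<'E'
from h import *
t=load("top0"); s=load("side0")
print("tool axes cols\n",R.from_rotvec([-1.3103,-1.0371,1.0398]).as_matrix())
c1=lambda a:np.array(a)/6+[135,200]-0.4
c2=lambda a:np.array(a)/6+[320,195]-0.4
c4=lambda a:np.array(a)/4.4+[290,210]-0.4
A=onz(t,c1([(97,90),(197,92),(178,450),(78,447)]),.072);B=onz(t,c1([(293,92),(390,94),(372,455),(275,452)]),.072)
print(A,A.mean(0),B,B.mean(0))
# rack ingots, top face corners: thin-left(+y), thin-right, thick-right, thick-left
T1=c2([(172,142),(270,140),(281,502),(187,505)]);T2=c2([(418,127),(519,125),(523,487),(430,490)])
S1=c4([(240,165),(290,145),(310,0)][:2]+[(75,325),(43,287)])
S1=c4([(285,147),(312,185),(68,322),(43,285)])
S2=c4([(355,250),(382,290),(110,440),(90,400)])
for a,b in((T1,S1),(T2,S2)):
    P=tri(t,a,s,b);print(P,P.mean(0)); print(np.linalg.norm(P[0,:3]-P[1,:3]),np.linalg.norm(P[1,:3]-P[2,:3]),np.linalg.norm(P[2,:3]-P[3,:3]),np.linalg.norm(P[3,:3]-P[0,:3]))
# rod candidates
print("rod", [onz(s,[(314,221)],0.0), onz(t,[(237,236)],0.0)])
Rz=tri(t,[(237,236)],s,[(312,177)]);print(Rz)
print(onz(s,[(262,206)],0),onz(t,[(197,303)],0))
E
python3 - <<'E'
import sys; sys.path.insert(0,'.')
from h import *
import os; os.chdir('.')
crop("top0",(180,180,320,320),5,"c5"); crop("side0",(230,150,330,240),7,"c6")
E
```

```text
tool axes cols
 [[ 0.2278 -0.0006 -0.9737]
 [ 0.9737 -0.0019  0.2278]
 [-0.002  -1.      0.0001]]
[[0.6443 0.3072 0.072 ]
 [0.6445 0.2658 0.072 ]
 [0.4957 0.2631 0.072 ]
 [0.4959 0.3037 0.072 ]] [0.5701 0.285  0.072 ] [[0.6456 0.2262 0.072 ]
 [0.6458 0.186  0.072 ]
 [0.4955 0.1842 0.072 ]
 [0.4958 0.2237 0.072 ]] [0.5707 0.205  0.072 ]
[[ 0.6343 -0.181   0.121   0.0059]
 [ 0.6376 -0.2203  0.1211  0.0029]
 [ 0.5024 -0.2325  0.062   0.0057]
 [ 0.4975 -0.1938  0.0594  0.0003]] [ 0.5679 -0.2069  0.0909  0.0037]
0.03946890962416166 0.1480427466621715 0.039088529752160636 0.15056294080371
[[ 0.6445 -0.2797  0.12    0.0032]
 [ 0.6461 -0.3196  0.1238  0.0021]
 [ 0.5094 -0.3319  0.0647  0.0031]
 [ 0.5066 -0.2942  0.0597  0.0008]] [ 0.5767 -0.3063  0.0921  0.0023]
0.0401180123559879 0.1494011532268686 0.0380796115732015 0.15118641612945088
rod [array([[0.5871, 0.1565, 0.    ]]), array([[0.6079, 0.1018, 0.    ]])]
[[0.5752 0.073  0.1837 0.0032]]
[[0.4366 0.2918 0.    ]] [[0.431  0.1957 0.    ]]
```

View pics/c5.png

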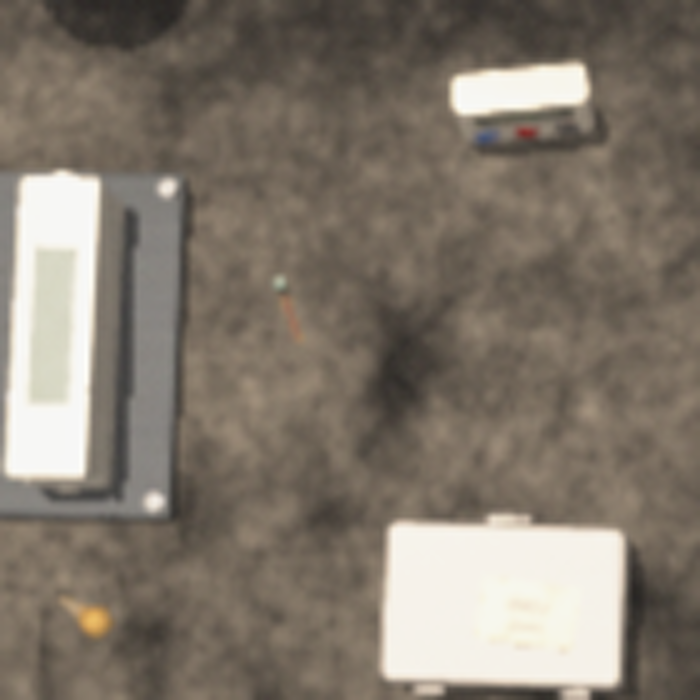

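View pics/c6.png

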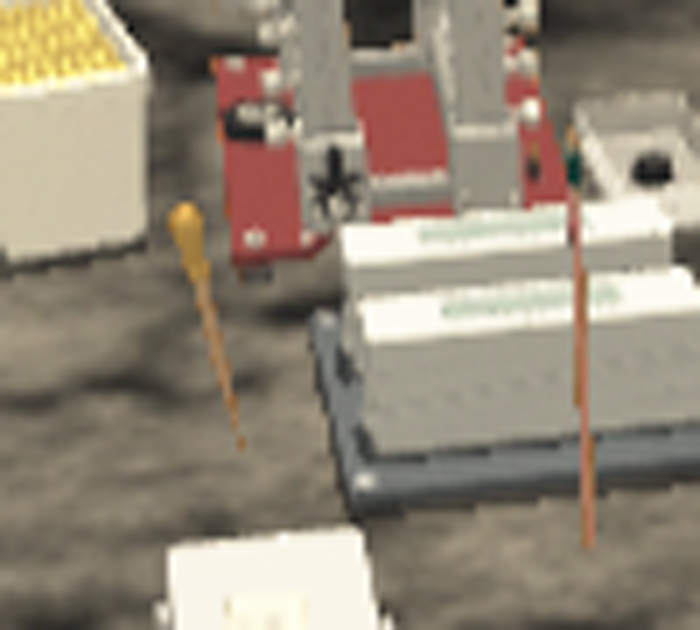

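```bash
python3 - <<'E'
from h import *
t=load("top0"); s=load("side0")
print("long",tri(t,[(236,236.6),(240.4,248.4)],s,[(311.9,172),(314,227.9)]))
print("short",tri(t,[(199,304),(193,299.6)],s,[(256.6,181),(264.6,213.5)]))
E
```

```text
long [[0.5734 0.0727 0.1981 0.0008]
 [0.5749 0.089  0.0149 0.0034]]
short [[0.425  0.1567 0.1495 0.0018]
 [0.4396 0.202  0.019  0.0018]]
```

```bash
cat >> h.py <<'E'
def Rt(xang,pitch_about_x=0.,extra=None):
    """tool-down, tool x horizontal at angle xang deg"""
    a=np.radians(xang); x=np.array([np.cos(a),np.sin(a),0]); y=np.array([0,0,-1.]); z=np.cross(x,y)
    M=np.c_[x,y,z]; return M@R.from_rotvec([np.radians(pitch_about_x),0,0]).as_matrix()
def cmd(p,M,tcp=None,rot=None):
    from cell import manip
    s=manip.get_state()
    p0=s["tcp_pos"] if tcp is None else tcp; M0=R.from_rotvec(s["ee_rot"] if rot is None else rot).as_matrix()
    d=M0.T@(np.array(p)-p0)*100; w=R.from_matrix(M0.T@M).as_rotvec(degrees=True)
    print("shift cm",d.round(3),"rot deg",w.round(2),"rows",np.linalg.norm(d)/5,np.linalg.norm(w)/8.59, "t",s["time"],"q",s["q"])
    return d,w
E
python3 - <<'E'
from h import *
cmd([.57,.16,.28],Rt(1))
E
```

```text
shift cm [-31.424  -4.918 -51.859] rot deg [ 0.05 75.83 -0.08] rows 12.167133476517868 8.828170492990665 t 0.15 q [ 1.2843  0.0917  1.2316  0.      1.8198 -0.0567]
```

{"api": "carry_out", "payload": {
  "deltas": [
    [[0,-5,0],[0,0,0],0],
    [[-31.4,-5,-51.9],[0,75.8,0],0],
    [[-31.4,-5,-51.9],[0,75.8,0],0],
    [[-31.4,-5,-51.9],[0,75.8,0],0],
    [[-31.4,-5,-51.9],[0,75.8,0],0],
    [[-31.4,-5,-51.9],[0,75.8,0],0],
    [[-31.4,-5,-51.9],[0,75.8,0],0],
    [[-31.4,-5,-51.9],[0,75.8,0],0],
    [[-31.4,-5,-51.9],[0,75.8,0],0],
    [[-31.4,-5,-51.9],[0,75.8,0],0],
    [[-31.4,-5,-51.9],[0,75.8,0],0],
    [[-31.4,-5,-51.9],[0,75.8,0],0]
  ]
}}

```text
time: 1.35
tcp_pos: [0.5311, 0.1981, 0.2811]
ee_rot: [-1.571, -0.014, 0.014]
contact_force: [0.9, 1.2, 0.7]
opening: 1.002
```

```bash
python3 - <<'E'
from h import *
cmd([.57,.16,.28],Rt(1))
E
```

```text
shift cm [ 3.82   0.105 -3.875] rot deg [-0.01  0.02 -0.01] rows 1.0884460087483738 0.0026934490731039687 t 1.35 q [0.2968 0.0176 1.2183 0.0002 1.9058 0.2791]
```

{"api": "carry_out", "payload": {
  "deltas": [
    [[2.5,0,-2.5],[0,0,0],0],
    [[2.5,0,-2.5],[0,0,0],0],
    [[2.5,0,-2.5],[0,0,0],0],
    [[2.5,0,-2.5],[0,0,0],0],
    [[2.5,0,-2.5],[0,0,0],0]
  ]
}}

```text
time: 1.85
tcp_pos: [0.5547, 0.1764, 0.2817]
ee_rot: [-1.57, -0.016, 0.015]
contact_force: [0.3, 0.8, 0.8]
opening: 1.001
```

```bash
python3 - <<'E'
from h import *
d=grab("wrist","w1"); print(d["tcp"],d["rot"])
t=load("top0")
print(proj(d,[[.57,.245,.072],[.66,.245,.014]]))
E
```

```text
[0.5547 0.1764 0.2817] [-1.5704 -0.016   0.0153]
[[336.6324 131.1533]
 [414.525  132.8816]]
```

View pics/w1.png

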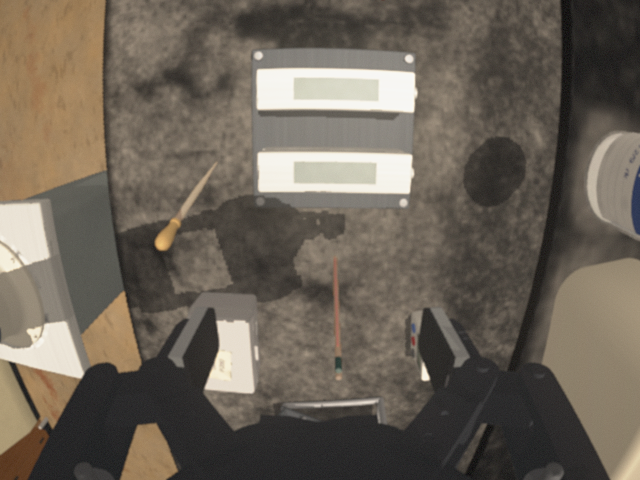

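```bash
cat > faces.py <<'E'
from h import *
def face_contours(d,box,thr=200,minA=500):
    im=d["img"]; g=im.min(2); m=np.zeros_like(g); x0,y0,x1,y1=box
    m[y0:y1,x0:x1]=(g[y0:y1,x0:x1]>thr)*255
    cs,_=cv2.findContours(m,cv2.RETR_EXTERNAL,cv2.CHAIN_APPROX_NONE)
    return [c[:,0,:].astype(float) for c in cs if cv2.contourArea(c)>minA]
def rect2d(P):
    (c,(w,h),a)=cv2.minAreaRect((P[:,:2]*1000).astype(np.float32))
    return np.array(c)/1000,w,h,a
E
python3 - <<'E'
from faces import *
d=load("w1")
print([d["img"][y,x] for x,y in [(270,100),(336,90),(330,130),(280,170),(300,118),(230,100)]])
for c in face_contours(d,(240,40,430,220),195):
    P=onz(d,c,.072); print(len(c),c.min(0),c.max(0),rect2d(P))
# plate studs
st=[(258,56),(409,58.5),(260,201.5),(403.5,202.5)]
g=cv2.cvtColor(d["img"],cv2.COLOR_RGB2GRAY); 
out=[]
for u,v in st:
    u,v=int(u),int(v); w=g[v-5:v+6,u-5:u+6].astype(float); w=np.clip(w-130,0,None); yy,xx=np.mgrid[v-5:v+6,u-5:u+6]; out.append((np.sum(w*xx)/w.sum(),np.sum(w*yy)/w.sum()))
S=onz(d,out,.015);print(out,S,S.mean(0))
print(np.degrees(np.arctan2(*(S[1]-S[0])[[1,0]])),np.degrees(np.arctan2(*(S[3]-S[2])[[1,0]])),np.degrees(np.arctan2(*(S[0]-S[2])[[1,0]]))-90,np.degrees(np.arctan2(*(S[1]-S[3])[[1,0]]))-90)
E
```

```text
[array([246, 245, 239], dtype=uint8), array([217, 216, 198], dtype=uint8), array([140, 135, 127], dtype=uint8), array([245, 243, 234], dtype=uint8), array([135, 130, 124], dtype=uint8), array([114, 102,  91], dtype=uint8)]
373 [258. 152.] [413. 192.] (array([0.5709, 0.2059]), 150.0694580078125, 38.317039489746094, 0.8232797384262085)
385 [257.  68.] [416. 111.] (array([0.5696, 0.2856]), 149.65771484375, 38.41612243652344, 0.8375058174133301)
[(np.float64(258.16786774056806), np.float64(55.12780839338703)), (np.float64(408.71537913848346), np.float64(58.3686365254539)), (np.float64(nan), np.float64(nan)), (np.float64(403.0120512176751), np.float64(202.18779814210393))] [[0.4862 0.3267 0.015 ]
 [0.6498 0.3286 0.015 ]
 [   nan    nan    nan]
 [0.6519 0.1649 0.015 ]] [nan nan nan]
0.6862174530656815 nan nan 0.7442135179825584<stdin>:11: RuntimeWarning: invalid value encountered in scalar divide
```

```bash
python3 - <<'E'
from h import *
cmd([.44,-.256,.28],Rt(-84.8,26.57)); cmd([.44,-.256,.19],Rt(-84.8,26.57))
E
```

```text
shift cm [-12.335   0.154 -43.002] rot deg [ 21.32  84.27 -19.88] rows 8.947279238006917 10.380970680496803 t 1.9 q [0.2493 0.0585 1.1752 0.0001 1.9072 0.2295]
shift cm [-12.341   9.154 -43.004] rot deg [ 21.32  84.27 -19.88] rows 9.13339444024749 10.380970680496803 t 1.9 q [0.2493 0.0585 1.1752 0.0001 1.9072 0.2295]
```

{"api": "carry_out", "payload": {
  "deltas": [
    [[-12.3,0,-43.0],[21.3,84.3,-19.9],0],
    [[-12.3,0,-43.0],[21.3,84.3,-19.9],0],
    [[-12.3,0,-43.0],[21.3,84.3,-19.9],0],
    [[-12.3,0,-43.0],[21.3,84.3,-19.9],0],
    [[-12.3,0,-43.0],[21.3,84.3,-19.9],0],
    [[-12.3,0,-43.0],[21.3,84.3,-19.9],0],
    [[-12.3,0,-43.0],[21.3,84.3,-19.9],0],
    [[-12.3,9.2,-43.0],[21.3,84.3,-19.9],0],
    [[-12.3,9.2,-43.0],[21.3,84.3,-19.9],0],
    [[-12.3,9.2,-43.0],[21.3,84.3,-19.9],0],
    [[-12.3,9.2,-43.0],[21.3,84.3,-19.9],0],
    [[-12.3,9.2,-43.0],[21.3,84.3,-19.9],0]
  ]
}}

```text
time: 3.1
tcp_pos: [0.4395, -0.2564, 0.1882]
ee_rot: [-0.889, 0.816, -1.317]
contact_force: [-0.1, -0.3, 0.6]
opening: 1.003
```

{"api": "carry_out", "payload": {
  "deltas": [
    [[0,0,0],[0,0,0],0],
    [[0,0,0],[0,0,0],0]
  ]
}}

```text
time: 3.3
tcp_pos: [0.441, -0.2564, 0.1907]
ee_rot: [-0.891, 0.81, -1.316]
contact_force: [0.6, 0.1, 0.2]
opening: 1.0
```

```bash
python3 - <<'E'
from h import *
cmd([.44,-.256,.19],Rt(-84.8,26.57))
d=grab("wrist","w2"); print(d["tcp"],d["rot"])
E
```

```text
shift cm [-0.044  0.024 -0.118] rot deg [-0.03  0.09  0.13] rows 0.025577235719837704 0.01852429654041629 t 3.3 q [-0.8365 -0.4833  1.8677  0.3668  1.4706  0.6586]
[ 0.441  -0.2564  0.1907] [-0.8914  0.81   -1.3158]
```

View pics/w2.png

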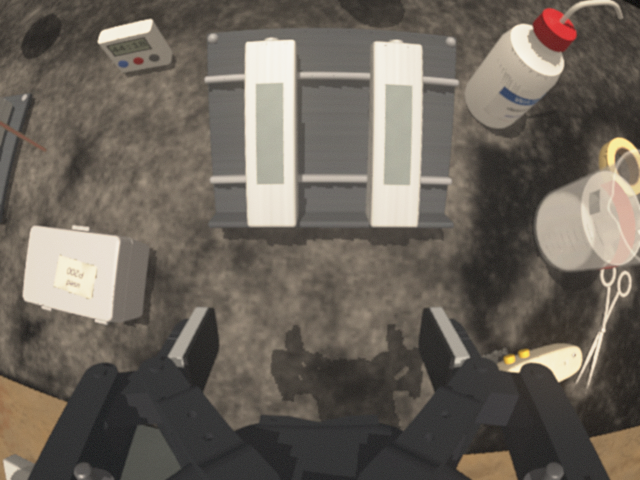

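```bash
python3 - <<'E'
from faces import *
d=load("w2"); im=d["img"]
print(im[150,238:305].min(1)); print(im[150,362:428].min(1)); print(im[30:50,271].min(1),im[215:235,271].min(1))
yaw=np.radians(5.2); ux=np.array([np.cos(yaw),np.sin(yaw),0]); Z=np.array([0,0,1.])
def n(a): a=np.radians(a); return -np.sin(a)*ux+np.cos(a)*Z
up=lambda a:np.cos(np.radians(a))*ux+np.sin(np.radians(a))*Z
cs=sorted(face_contours(d,(200,25,470,235),190),key=lambda c:c[:,0].mean())
lat=np.cross(Z,ux)
for h in (.086,.089,.0915,.094,.097):
    p=np.array([.5679,-.2069,h]); r=[]
    for c in cs:
        P=onplane(d,c,p,n(23.13)); q=np.c_[(P-p)@up(23.13),(P-p)@lat]
        cc,w,hh,a=rect2d(q); r.append((p+cc[0]*up(23.13)+cc[1]*lat,w,hh,a))
    print(h,[ (x[0].round(4),round(x[1],1),round(x[2],1),round(x[3],2)) for x in r],"sp",np.linalg.norm(r[0][0]-r[1][0]))
E
python3 -c "
from h import *
crop('w2',(200,20,470,240),2.9,'c7')"
```

```text
[ 99 104 101 100 102 104 125 172 208 219 221 220 223 223 224 225 223 209
 176 159 157 157 160 161 162 163 163 164 163 165 164 162 164 162 161 164
 162 164 162 164 164 162 163 162 170 193 218 225 226 224 224 225 225 223
 218 198 172 137 112  96  81  79  76  78  75  77  86]
[102 104 105 102 105 107 116 120 118 124 144 176 204 217 219 220 222 222
 222 223 221 218 189 165 158 156 162 162 161 163 159 161 160 162 159 160
 160 160 160 160 160 161 159 160 159 162 159 162 168 191 217 217 217 215
 216 214 216 209 187 148 114 102 100 103 103 102]
[102 103 101 103 102 101 114 156 204 212 207 220 231 233 235 235 234 234
 234 234] [208 211 207 210 207 208 208 208 205 199 179 144  97  69  68  72  72  67
  68  70]
0.086 [(array([ 0.5676, -0.1992,  0.0862]), 151.7, 51.2, 0.18), (array([ 0.5772, -0.3069,  0.0861]), 38.5, 152.4, 89.95)] sp 0.1081919243598868
0.089 [(array([ 0.5665, -0.1997,  0.0887]), 150.3, 50.7, 0.18), (array([ 0.576 , -0.3065,  0.0886]), 38.2, 151.0, 89.95)] sp 0.10717981070813133
0.0915 [(array([ 0.5656, -0.2001,  0.0908]), 149.1, 50.3, 0.18), (array([ 0.575 , -0.306 ,  0.0907]), 37.9, 149.8, 89.95)] sp 0.10633634692454857
0.094 [(array([ 0.5647, -0.2006,  0.0929]), 147.9, 49.9, 0.18), (array([ 0.574 , -0.3056,  0.0928]), 37.6, 148.6, 89.95)] sp 0.10549294231507529
0.097 [(array([ 0.5636, -0.2011,  0.0954]), 146.5, 49.4, 0.18), (array([ 0.5728, -0.3052,  0.0953]), 37.2, 147.2, 89.95)] sp 0.10448070268572776
```

View pics/c7.png

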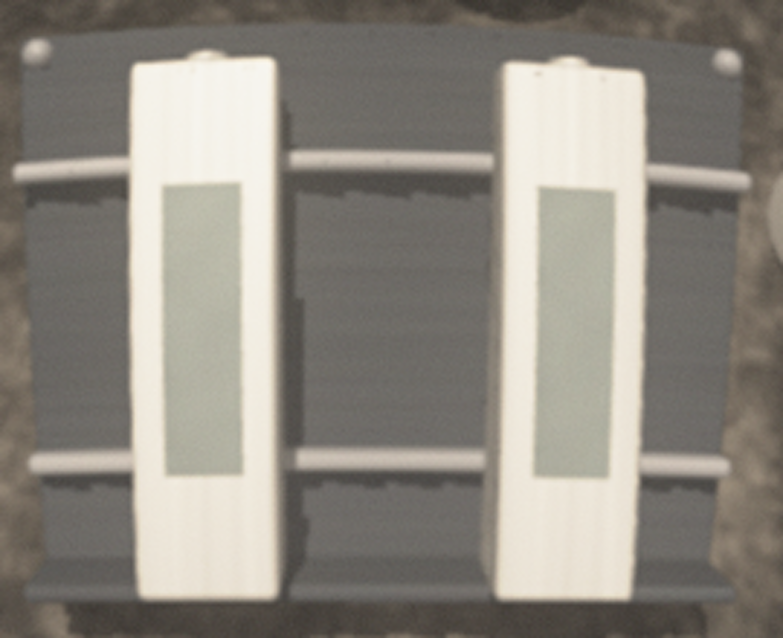

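```bash
cat > rk.py <<'E'
from faces import *
yaw=np.radians(5.2); Z=np.array([0,0,1.])
ux=np.array([np.cos(yaw),np.sin(yaw),0]); lat=np.cross(Z,ux)
def n(a): a=np.radians(a); return -np.sin(a)*ux+np.cos(a)*Z
def up(a): a=np.radians(a); return np.cos(a)*ux+np.sin(a)*Z
def masks(d,box,thr=170):
    g=d["img"].min(2); m=np.zeros_like(g); x0,y0,x1,y1=box; m[y0:y1,x0:x1]=(g[y0:y1,x0:x1]>thr)*255
    cs,_=cv2.findContours(m,cv2.RETR_EXTERNAL,cv2.CHAIN_APPROX_NONE)
    f=np.zeros_like(g); cv2.drawContours(f,[c for c in cs if cv2.contourArea(c)>500],-1,255,-1)
    f=cv2.morphologyEx(f,cv2.MORPH_OPEN,np.ones((17,17),np.uint8))
    cs,_=cv2.findContours(f,cv2.RETR_EXTERNAL,cv2.CHAIN_APPROX_NONE)
    F=[c[:,0].astype(float) for c in cs if cv2.contourArea(c)>1000]
    h=cv2.cvtColor(d["img"],cv2.COLOR_RGB2LAB).astype(int); lab=((h[:,:,1]<126)&(f>0)).astype(np.uint8)*255
    lab=cv2.morphologyEx(lab,cv2.MORPH_OPEN,np.ones((5,5),np.uint8))
    cs,_=cv2.findContours(lab,cv2.RETR_EXTERNAL,cv2.CHAIN_APPROX_NONE)
    L=[c[:,0].astype(float) for c in cs if cv2.contourArea(c)>500]
    k=lambda c:c[:,0].mean()
    return sorted(F,key=k),sorted(L,key=k)
def meas(d,cs,h):
    p=np.array([.5679,-.2069,h]); r=[]
    for c in cs:
        P=onplane(d,c,p,n(23.13)); q=np.c_[(P-p)@up(23.13),(P-p)@lat]; cc,w,hh,a=rect2d(q)
        r.append((p+cc[0]*up(23.13)+cc[1]*lat,w,hh,a))
    return r
E
python3 - <<'E'
from rk import *
d=load("w2"); F,L=masks(d,(200,25,470,235))
for cs in (F,L):
  for h in (.088,.0905,.093):
    r=meas(d,cs,h); print(h,[ (x[0].round(4),round(x[1],1),round(x[2],1),round(x[3],2)) for x in r],"sp",np.linalg.norm(r[0][0]-r[-1][0]), np.degrees(np.arctan2(*(r[0][0]-r[-1][0])[[1,0]]))-90)
E
```

```text
0.088 [(array([ 0.5664, -0.2062,  0.0874]), 38.9, 150.0, 89.97), (array([ 0.5757, -0.3066,  0.0874]), 149.9, 38.9, 0.1)] sp 0.1008196963507207 5.290494756448453
0.0905 [(array([ 0.5655, -0.2066,  0.0895]), 38.6, 148.8, 89.97), (array([ 0.5747, -0.3062,  0.0895]), 148.7, 38.6, 0.1)] sp 0.1000287749272636 5.290494949642451
0.093 [(array([ 0.5646, -0.207 ,  0.0916]), 38.3, 147.6, 89.97), (array([ 0.5737, -0.3058,  0.0917]), 147.5, 38.3, 0.1)] sp 0.09923786114629354 5.290499189763963Traceback (most recent call last):
  File "<stdin>", line 5, in <module>
IndexError: list index out of range
```

```bash
python3 - <<'E'
from rk import *
c=np.array([.5720,-.2060,.0767]); M=Rt(-84.75,26.57)
cmd(c+.06*n(26.57),M); cmd(c-.015*n(26.57),M)
E
```

```text
shift cm [-3.842 10.225  6.981] rot deg [-0.02  0.03  0.14] rows 2.592659744453545 0.017151144006521866 t 3.35 q [-0.8365 -0.483   1.8677  0.3668  1.4705  0.6588]
shift cm [-3.858 17.725  6.978] rot deg [-0.02  0.03  0.14] rows 3.8871788335888 0.017151144006521866 t 3.35 q [-0.8365 -0.483   1.8677  0.3668  1.4705  0.6588]
```

{"api": "carry_out", "payload": {
  "deltas": [
    [[-3.8,5,7.0],[0,0,0],0],
    [[-3.8,5,7.0],[0,0,0],0],
    [[-3.8,10.2,7.0],[0,0,0],0],
    [[-3.8,10.2,7.0],[0,0,0],0],
    [[-3.8,10.2,7.0],[0,0,0],0],
    [[-3.8,10.2,7.0],[0,0,0],0]
  ]
}}

```text
time: 3.95
tcp_pos: [0.5452, -0.2099, 0.1314]
ee_rot: [-0.89, 0.811, -1.318]
contact_force: [-0.1, -0.2, 0.5]
opening: 0.994
```

```bash
python3 - <<'E'
from rk import *
c=np.array([.5720,-.2060,.0767]); M=Rt(-84.75,26.57)
cmd(c+.06*n(26.57),M); cmd(c-.015*n(26.57),M)
d=grab("wrist","w3")
E
```

```text
shift cm [-0.145  0.103 -0.024] rot deg [-0.08 -0.09  0.19] rows 0.03589134386133262 0.026237122241094986 t 3.95 q [-0.5911 -0.3032  1.8383  0.3002  1.2472  0.8463]
shift cm [-0.167  7.603 -0.034] rot deg [-0.08 -0.09  0.19] rows 1.5210155271576362 0.026237122241094986 t 3.95 q [-0.5911 -0.3032  1.8383  0.3002  1.2472  0.8463]
```

View pics/w3.png

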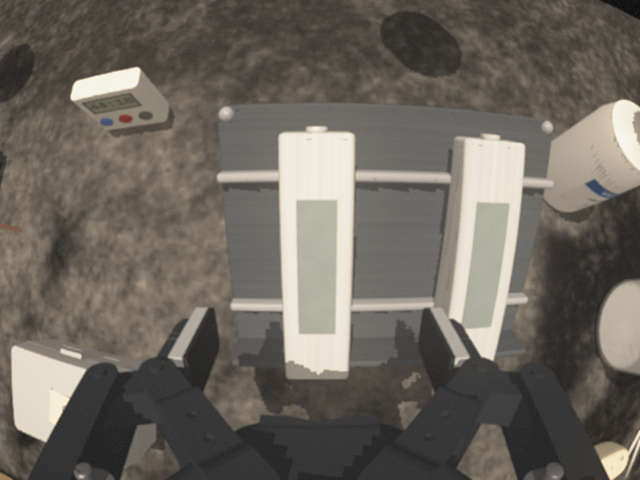

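```bash
python3 - <<'E'
from rk import *
d=load("w3"); c=np.array([.5720,-.2060,.0767])
f=c+.0145*n(26.57)
for h in (-.002,0,.002):
  P=[f+h*Z+s*.0751*up(23.13)+l*.02*lat for s,l in((1,1),(1,-1),(-1,-1),(-1,1))]+[f+h*Z]; print(proj(d,P).round(1))
E
python3 -c "
from h import *
crop('w3',(260,110,380,390),2.1,'c8')"
```

```text
[[277.3 132.3]
 [354.  132.2]
 [347.2 377.1]
 [285.2 377. ]
 [315.8 268.9]]
[[276.9 130.8]
 [354.4 130.6]
 [347.5 377.8]
 [284.9 377.8]
 [315.8 268.7]]
[[276.5 129.2]
 [354.7 129.1]
 [347.7 378.5]
 [284.6 378.5]
 [315.8 268.5]]
```

View pics/c8.png

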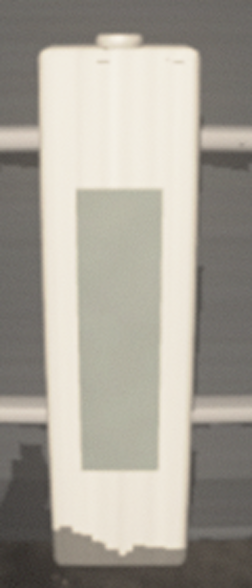

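{"api": "carry_out", "payload": {
  "deltas": [
    [[-0.1,4,-0.1],[0,0,0],0],
    [[-0.1,6,-0.1],[0,0,0],0],
    [[-0.1,7.6,-0.1],[0,0,0],0],
    [[-0.1,7.6,-0.1],[0,0,0],0],
    [[-0.1,7.6,-0.1],[0,0,0],0],
    [[-0.1,7.6,-0.1],[0,0,0],0]
  ]
}}

```text
time: 4.6
tcp_pos: [0.578, -0.2066, 0.0634]
ee_rot: [-0.889, 0.811, -1.319]
contact_force: [0.1, -0.1, 0.1]
opening: 0.995
```

{"api": "carry_out", "payload": {
  "deltas": [
    [[0,0,0],[0,0,0],255],
    [[0,0,0],[0,0,0],255],
    [[0,0,0],[0,0,0],255],
    [[0,0,0],[0,0,0],255],
    [[0,0,0],[0,0,0],255],
    [[0,0,0],[0,0,0],255],
    [[0,0,0],[0,0,0],255],
    [[0,0,0],[0,0,0],255],
    [[0,0,0],[0,0,0],255],
    [[0,0,0],[0,0,0],255]
  ]
}}

```text
time: 5.6
tcp_pos: [0.5776, -0.2059, 0.0616]
ee_rot: [-0.89, 0.813, -1.317]
contact_force: [-5.8, 0.6, 6.9]
opening: 0.458
```

```bash
python3 - <<'E'
from rk import *
c=np.array([.5720,-.2060,.0767]); M=Rt(-84.75,26.57)
cmd(c-.015*n(26.57),M)
d=grab("wrist","w4")
E
```

```text
shift cm [-0.044 -0.101  0.179] rot deg [ 0.02 -0.14  0.15] rows 0.042085665972193695 0.023739653721975205 t 5.6 q [-0.5461 -0.1806  1.861   0.3013  1.0968  0.8474]
```

View pics/w4.png

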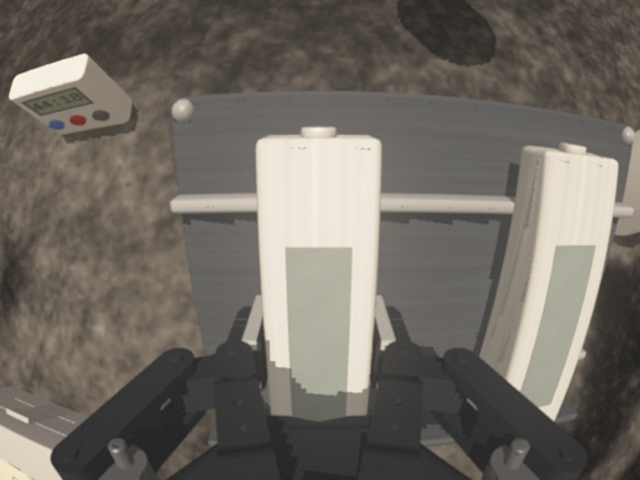

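{"api": "carry_out", "payload": {
  "deltas": [
    [[0,-1,0],[0,0,0],255],
    [[0,-3,0],[0,0,0],255],
    [[0,-6,0],[0,0,0],255],
    [[0,-10,0],[0,0,0],255],
    [[0,-10,0],[0,0,0],255],
    [[0,-10,0],[0,0,0],255],
    [[0,-10,0],[0,0,0],255]
  ]
}}

```text
time: 6.35
tcp_pos: [0.5322, -0.2088, 0.1471]
ee_rot: [-0.891, 0.818, -1.314]
contact_force: [0.1, -0.5, -5.0]
opening: 0.456
```

```bash
python3 - <<'E'
from rk import *
d=grab("wrist","w5")
cmd([.5703,.2457,.28],Rt(.8,-3.43));cmd([.5103,-.12,.36],Rt(-30,0));
E
```

```text
shift cm [-44.96   -8.365  12.856] rot deg [-24.03 -84.84  17.03] rows 9.500754076782577 10.45518533243407 t 6.4 q [-0.6052 -0.3368  1.8357  0.3009  1.2935  0.846 ]
shift cm [ -9.086 -19.703   8.178] rot deg [-24.31 -53.96  12.46] rows 4.637367261829864 7.040171589678859 t 6.4 q [-0.6052 -0.3368  1.8357  0.3009  1.2935  0.846 ]
```

View pics/w5.png

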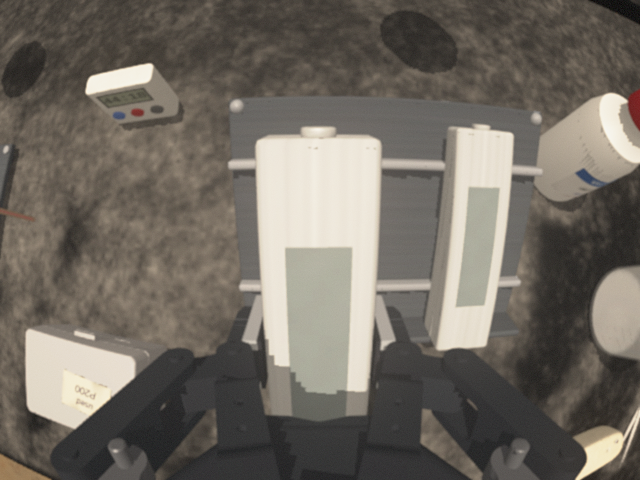

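```bash
cat > inh.py <<'E'
from faces import *
def toolproj(d,P):
    e=dict(d); e["tcp"]=np.zeros(3); e["rot"]=np.zeros(3); return proj(e,P)
def corners(yc,dz,sgn=1,tilt=0.0,dx=0,w=0):
    """ingot centre at tool (dx,yc,dz); thin end toward sgn*tool z. returns thin top corners, mid face, thick top; tilt deg about tool x, w deg about tool y"""
    Q=np.array([[-.02,-.010,.075],[.02,-.010,.075],[0,-.0145,0],[-.02,-.0095,.055+0*.02],[.02,-.0095,.055]])
    Q[3:]=[[-.02,-.01+(-.0045/.075)*.03,.045],[.02,-.01-.0045/.075*.03,.045]]
    Q[:,2]*=sgn
    Rr=R.from_euler('xy',[tilt,w],degrees=True).as_matrix()
    return Q@Rr.T+[dx,yc,dz]
E
python3 - <<'E'
from inh import *
d=load("w5")
for yc,dz in((-.015,0),(-.015,.002),(-.017,0),(-.013,0)): print(yc,dz,toolproj(d,corners(yc,dz)).round(1).tolist())
g=d["img"].min(2)
for r in (150,170,200,230): 
    row=g[r,240:400].astype(int); i=np.where(row>170)[0]; print(r,240+i[0],240+i[-1])
for cx in (270,290,350,370): print(cx,g[125:150,cx])
E
python3 -c "
from h import *
crop('w5',(240,110,400,260),4,'c9')"
```

```text
-0.015 0 [[255.5, 140.2], [382.1, 140.4], [318.6, 349.9], [258.2, 232.1], [379.3, 232.3]]
-0.015 0.002 [[255.4, 134.0], [382.3, 134.1], [318.6, 345.5], [257.9, 226.4], [379.6, 226.5]]
-0.017 0 [[254.5, 140.7], [383.2, 140.8], [318.6, 353.0], [257.2, 234.0], [380.2, 234.2]]
-0.013 0 [[256.6, 139.8], [381.1, 139.9], [318.6, 346.7], [259.1, 230.3], [378.4, 230.4]]
150 256 379
170 257 379
200 258 378
230 259 377
270 [105 103 101 102 103 105 101 102 105 121 151 167 173 186 203 216 218 218
 217 218 221 219 218 219 219]
290 [105 103 105 106 103 108 105 104 110 131 162 173 175 186 203 212 213 214
 215 216 217 216 216 217 216]
350 [102 104 104 106 104 101 103 103 108 134 161 172 179 194 212 218 220 219
 220 219 219 220 219 220 219]
370 [101 102 102 103 104 104 102 101 103 105 122 148 174 193 208 217 220 220
 219 220 220 218 218 218 218]
```

View pics/c9.png

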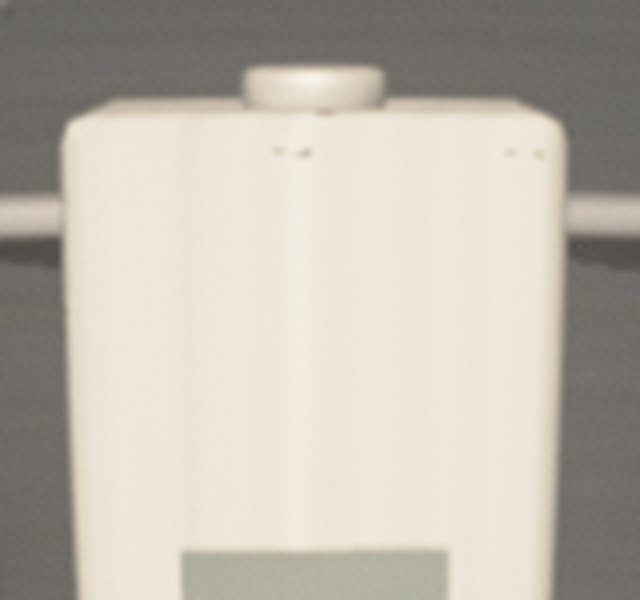

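{"api": "carry_out", "payload": {
  "deltas": [
    [[-2,-8,2],[0,0,0],255],
    [[-9.1,-19.7,8.2],[-24.0,-84.8,17.0],255],
    [[-9.1,-19.7,8.2],[-24.0,-84.8,17.0],255],
    [[-9.1,-19.7,8.2],[-24.0,-84.8,17.0],255],
    [[-9.1,-19.7,8.2],[-24.0,-84.8,17.0],255],
    [[-45.0,-8.4,12.9],[-24.0,-84.8,17.0],255],
    [[-45.0,-8.4,12.9],[-24.0,-84.8,17.0],255],
    [[-45.0,-8.4,12.9],[-24.0,-84.8,17.0],255],
    [[-45.0,-8.4,12.9],[-24.0,-84.8,17.0],255],
    [[-45.0,-8.4,12.9],[-24.0,-84.8,17.0],255],
    [[-45.0,-8.4,12.9],[-24.0,-84.8,17.0],255],
    [[-45.0,-8.4,12.9],[-24.0,-84.8,17.0],255]
  ]
}}

```text
time: 7.6
tcp_pos: [0.5664, 0.2206, 0.2855]
ee_rot: [-1.635, -0.016, 0.014]
contact_force: [1.3, -0.7, -3.3]
opening: 0.467
```

```bash
python3 - <<'E'
from rk import *
cmd([.5703,.2457,.28],Rt(.8,-3.43))
E
```

```text
shift cm [0.438 0.386 2.528] rot deg [0.27 0.3  0.04] rows 0.5189875964139329 0.047406548214490425 t 7.6 q [ 0.3498  0.153   1.0686 -0.0657  1.9399  0.3075]
```

{"api": "carry_out", "payload": {
  "deltas": [
    [[0,0,0],[0,0,0],255],
    [[0,0,0],[0,0,0],255],
    [[0,0,0],[0,0,0],255]
  ]
}}

```text
time: 7.9
tcp_pos: [0.5664, 0.2172, 0.2881]
ee_rot: [-1.634, -0.013, 0.006]
contact_force: [0.4, 0.3, -3.3]
opening: 0.457
```

```bash
python3 - <<'E'
from rk import *
M=Rt(.8,-3.43); off=M@np.array([0,-.0145,.0004])
cmd(np.array([.5703,.2457,.1265])-off,M); print(off)
d=grab("wrist","w6"); grab("side","s6")
E
```

```text
shift cm [ 0.36  17.399  3.822] rot deg [ 0.18 -0.1   0.21] rows 3.5636099169783817 0.0348850176432469 t 7.9 q [ 0.3443  0.1473  1.0702 -0.0653  1.9403  0.3089]
[-0.      0.0013  0.0145]
```

View pics/w6.png

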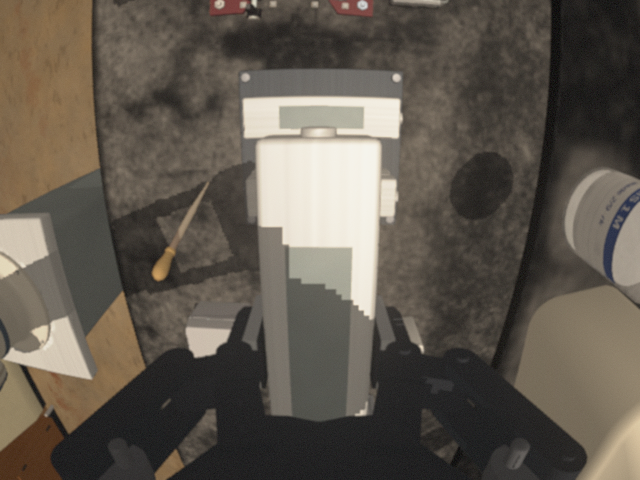

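{"api": "carry_out", "payload": {
  "deltas": [
    [[0.4,4,3.8],[0.2,-0.1,0.2],255],
    [[0.4,9,3.8],[0.2,-0.1,0.2],255],
    [[0.4,14,3.8],[0.2,-0.1,0.2],255],
    [[0.4,17.4,3.8],[0.2,-0.1,0.2],255],
    [[0.4,17.4,3.8],[0.2,-0.1,0.2],255],
    [[0.4,17.4,3.8],[0.2,-0.1,0.2],255],
    [[0.4,17.4,3.8],[0.2,-0.1,0.2],255]
  ]
}}

```text
time: 8.7
tcp_pos: [0.5727, 0.2447, 0.1177]
ee_rot: [-1.627, -0.017, 0.004]
contact_force: [-0.2, -0.0, -3.0]
opening: 0.457
```

```bash
python3 - <<'E'
from rk import *
M=Rt(.8,-3.43); off=M@np.array([0,-.0145,.0004])
cmd(np.array([.5703,.2457,.1265])-off,M); cmd(np.array([.5703,.2457,.0885])-off,M)
d=grab("wrist","w7"); grab("side","s7");grab("top","t7")
crop("s7",(240,130,360,230),6,"c10");crop("t7",(120,180,250,310),4.6,"c11")
E
```

```text
shift cm [-0.241  0.568  0.007] rot deg [-0.19 -0.06  0.45] rows 0.12342706590138489 0.05716068087178101 t 8.7 q [ 0.3796  0.1727  1.3436 -0.0557  1.638   0.3631]
shift cm [-0.271  4.362  0.222] rot deg [-0.19 -0.06  0.45] rows 0.8751982648301327 0.05716068087178101 t 8.7 q [ 0.3796  0.1727  1.3436 -0.0557  1.638   0.3631]
```

View pics/w7.png

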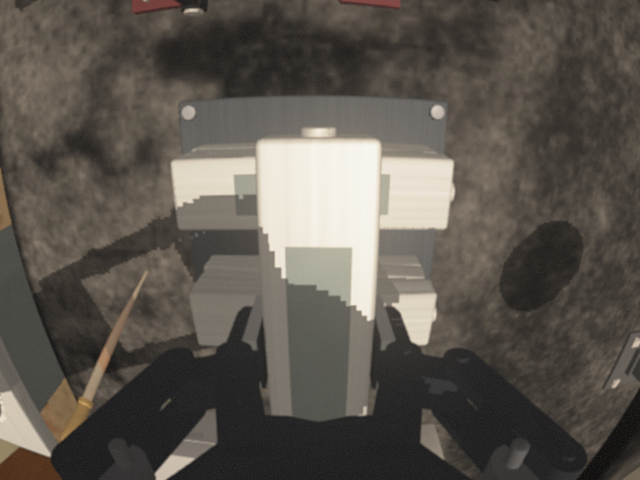

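View pics/c10.png

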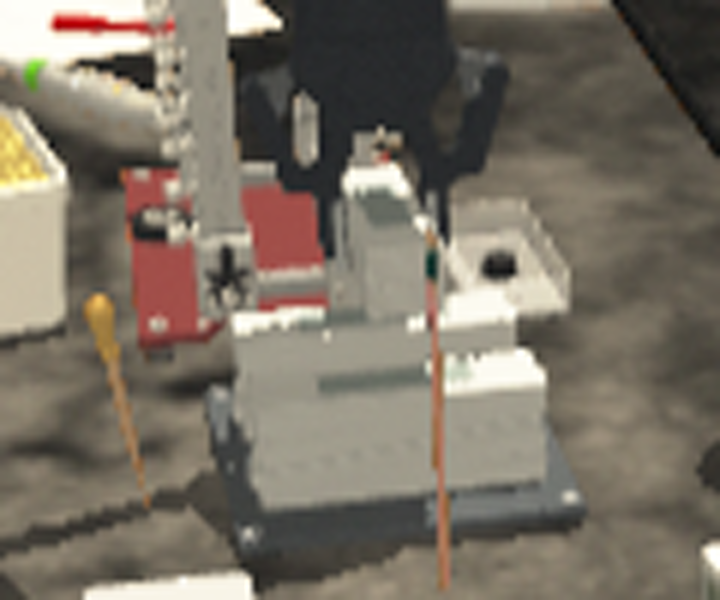

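View pics/c11.png

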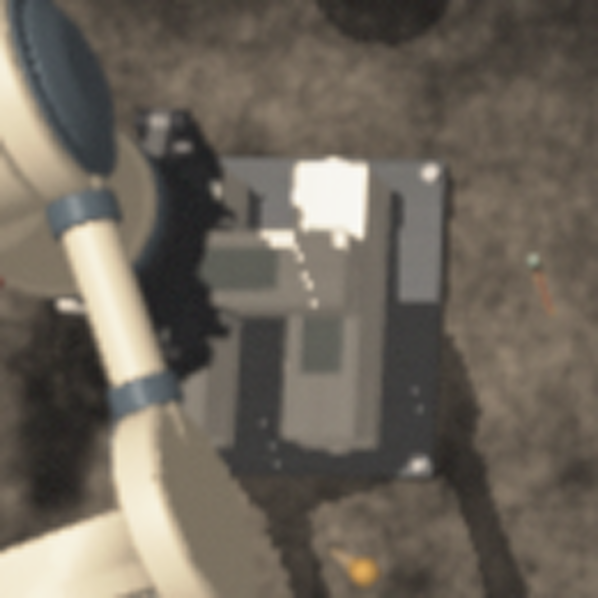

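```bash
python3 - <<'E'
from rk import *
crop("w7",(160,130,270,250),5,"c12");crop("w7",(370,130,480,250),5,"c13")
E
```

```text
(no output)
```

View pics/c12.png

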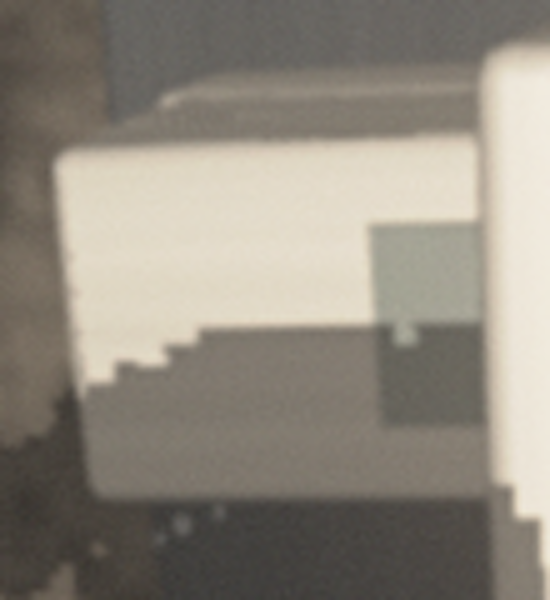

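View pics/c13.png

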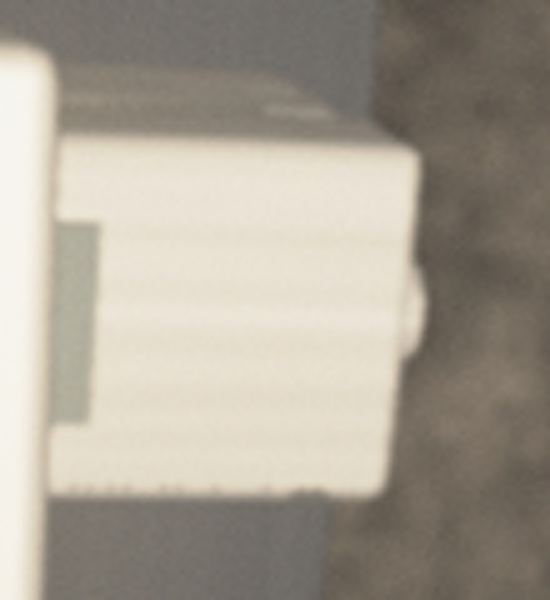

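```bash
python3 - <<'E'
from rk import *
d=load("w7")
P=onz(d,np.array([(171,159.6),(454,158.4),(447,229.4),(178.4,229.6)])-.4,.072);print(P,P.mean(0))
M=R.from_rotvec(d["rot"]).as_matrix(); print(M, d["tcp"]+M@[0,-.0145,.0004])
print(np.degrees(np.arctan2(*(P[1]-P[0])[[1,0]])),np.degrees(np.arctan2(*(P[2]-P[3])[[1,0]])))
E
```

```text
[[0.4948 0.3048 0.072 ]
 [0.6419 0.307  0.072 ]
 [0.6428 0.2675 0.072 ]
 [0.4949 0.2657 0.072 ]] [0.5686 0.2862 0.072 ]
[[ 0.9999  0.0086 -0.0129]
 [ 0.0134 -0.0564  0.9983]
 [ 0.0079 -0.9984 -0.0565]] [0.5725 0.2459 0.1322]
0.8655678652333831 0.7013751950154351
```

{"api": "carry_out", "payload": {
  "deltas": [
    [[-0.3,1,0.1],[-0.2,0,0.4],255],
    [[-0.3,2.5,0.1],[-0.2,0,0.4],255],
    [[-0.3,3.7,0.2],[-0.2,0,0.4],255],
    [[-0.3,3.7,0.2],[-0.2,0,0.4],255],
    [[-0.3,3.7,0.2],[-0.2,0,0.4],255],
    [[-0.3,3.7,0.2],[-0.2,0,0.4],255]
  ]
}}

```text
time: 9.45
tcp_pos: [0.5681, 0.2444, 0.0763]
ee_rot: [-1.633, -0.008, 0.015]
contact_force: [0.3, -0.4, -4.0]
opening: 0.459
```

```bash
python3 - <<'E'
from rk import *
M=Rt(.8,-3.43); off=M@np.array([0,-.0145,.0004])
cmd(np.array([.5698,.2458,.0865])-off,M)
d=grab("wrist","w8"); grab("side","s8")
crop("s8",(240,130,360,230),6,"c14")
E
```

```text
shift cm [0.177 0.425 0.036] rot deg [ 0.14  0.02 -0.28] rows 0.09239048790243018 0.03708911513351744 t 9.45 q [ 0.3824  0.191   1.3973 -0.0564  1.5804  0.3685]
```

View pics/w8.png

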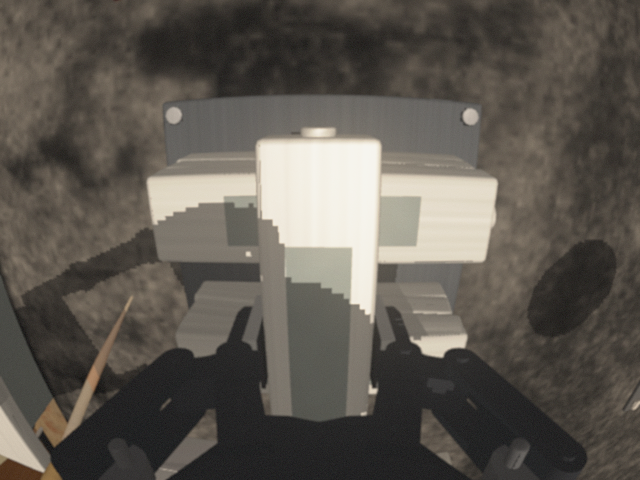

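View pics/c14.png

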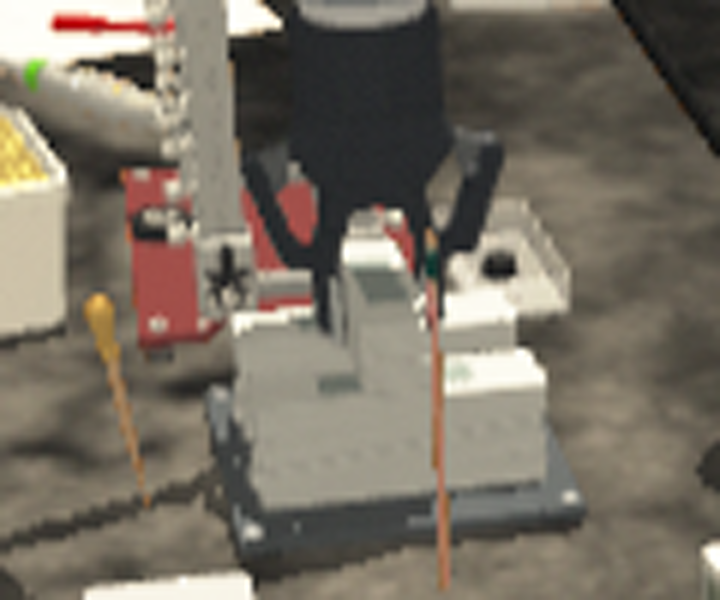

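{"api": "carry_out", "payload": {
  "deltas": [
    [[0.1,0.1,0],[0.1,0,-0.2],255],
    [[0.15,0.25,0],[0.1,0,-0.2],255],
    [[0.15,0.3,0],[0.1,0,-0.2],255],
    [[0.15,0.3,0],[0.1,0,-0.2],255]
  ]
}}

```text
time: 9.95
tcp_pos: [0.5692, 0.2441, 0.0728]
ee_rot: [-1.632, -0.01, 0.013]
contact_force: [-0.4, 0.6, -4.0]
opening: 0.456
```

```bash
python3 - <<'E'
from rk import *
M=Rt(.8,-3.43); off=M@np.array([0,-.0145,.0004])
cmd(np.array([.5698,.2458,.0865])-off,M)
d=grab("wrist","w9")
crop("w9",(130,140,520,290),2,"c15")
E
```

```text
shift cm [0.06  0.069 0.051] rot deg [ 0.06  0.01 -0.14] rows 0.020834256714695985 0.01746790095632324 t 9.95 q [ 0.381   0.1926  1.4019 -0.056   1.5713  0.3675]
```

View pics/c15.png

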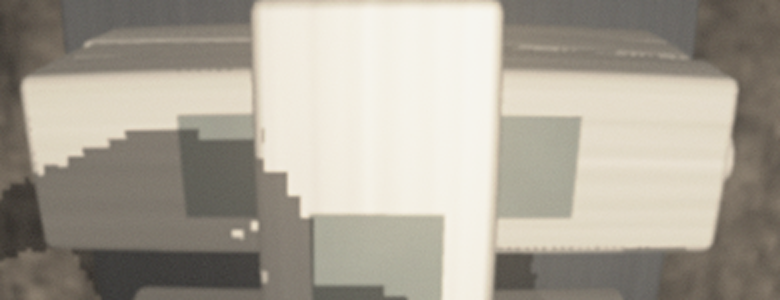

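{"api": "carry_out", "payload": {
  "deltas": [
    [[0.05,0.05,0.05],[0,0,-0.1],255],
    [[0.05,0.1,0.05],[0,0,-0.1],255],
    [[0.05,0.1,0.05],[0,0,-0.1],255]
  ]
}}

```text
time: 10.3
tcp_pos: [0.5697, 0.2446, 0.0718]
ee_rot: [-1.632, -0.011, 0.011]
contact_force: [-0.3, 0.4, -4.5]
opening: 0.458
```

{"api": "carry_out", "payload": {
  "deltas": [
    [[0,0.05,0],[0,0,0],255],
    [[0,0.05,0],[0,0,0],255]
  ]
}}

```text
time: 10.5
tcp_pos: [0.5698, 0.2446, 0.0713]
ee_rot: [-1.632, -0.011, 0.011]
contact_force: [-0.5, -1.1, -3.5]
opening: 0.457
```

Not yet in contact (force still −4 N, the ingot's weight).

{"api": "carry_out", "payload": {
  "deltas": [
    [[0,0.05,0],[0,0,0],255],
    [[0,0.1,0],[0,0,0],255],
    [[0,0.1,0],[0,0,0],255]
  ]
}}

```text
time: 10.8
tcp_pos: [0.5697, 0.2445, 0.0703]
ee_rot: [-1.632, -0.011, 0.011]
contact_force: [0.5, -0.0, -3.9]
opening: 0.461
```

{"api": "carry_out", "payload": {
  "deltas": [
    [[0,0.05,0],[0,0,0],255],
    [[0,0.1,0],[0,0,0],255],
    [[0,0.1,0],[0,0,0],255]
  ]
}}

```text
time: 11.1
tcp_pos: [0.5698, 0.2444, 0.0694]
ee_rot: [-1.632, -0.011, 0.011]
contact_force: [-0.4, 0.0, -3.9]
opening: 0.463
```

{"api": "carry_out", "payload": {
  "deltas": [
    [[0,0.05,0],[0,0,0],255],
    [[0,0.1,0],[0,0,0],255],
    [[0,0.1,0],[0,0,0],255]
  ]
}}

```text
time: 11.4
tcp_pos: [0.5699, 0.2445, 0.0692]
ee_rot: [-1.631, -0.012, 0.011]
contact_force: [-2.2, 0.7, 0.5]
opening: 0.462
```

{"api": "carry_out", "payload": {
  "deltas": [
    [[0,0.05,0],[0,0,0],255],
    [[0,0.1,0],[0,0,0],255],
    [[0,0.1,0],[0,0,0],255]
  ]
}}

```text
time: 11.7
tcp_pos: [0.5699, 0.2445, 0.069]
ee_rot: [-1.631, -0.012, 0.01]
contact_force: [-4.5, 0.1, 6.3]
opening: 0.455
```

```bash
python3 - <<'E'
from rk import *
M=Rt(.8,-3.43); off=M@np.array([0,-.0145,.0004])
cmd(np.array([.5698,.2458,.0865])-off,M)
grab("wrist","w10");grab("side","s10")
crop("s10",(270,150,350,220),9,"c16")
E
```

```text
shift cm [-0.008 -0.302 -0.017] rot deg [0.03 0.01 0.04] rows 0.06048767230042742 0.00612013172386883 t 11.7 q [ 0.3816  0.1939  1.4071 -0.0566  1.5617  0.3685]
```

View pics/c16.png

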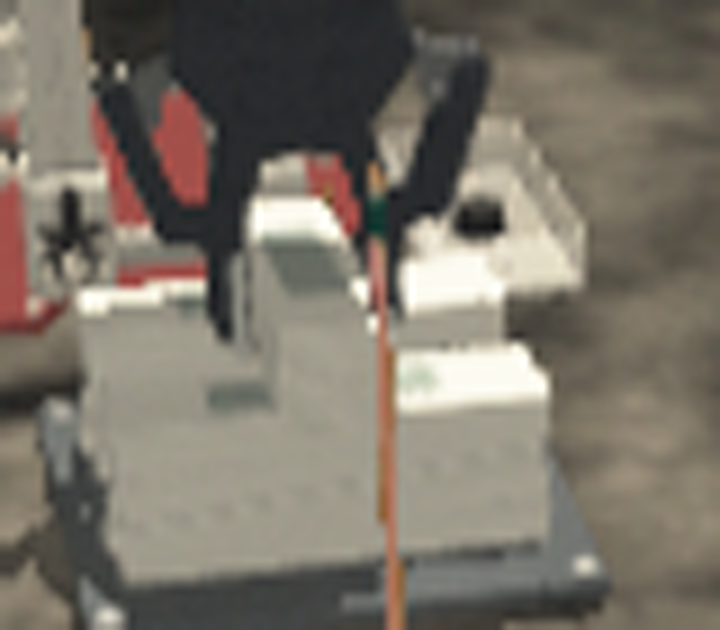

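{"api": "carry_out", "payload": {
  "deltas": [
    [[0,-0.1,0],[0,0,0],255],
    [[0,-0.1,0],[0,0,0],255]
  ]
}}

```text
time: 12.0
tcp_pos: [0.5699, 0.2445, 0.0691]
ee_rot: [-1.631, -0.012, 0.011]
contact_force: [-3.4, 0.8, 4.3]
opening: 0.461
```

{"api": "carry_out", "payload": {
  "deltas": [
    [[0,0,0],[0,0,0],0],
    [[0,0,0],[0,0,0],0],
    [[0,0,0],[0,0,0],0],
    [[0,0,0],[0,0,0],0],
    [[0,0,0],[0,0,0],0],
    [[0,0,0],[0,0,0],0],
    [[0,0,0],[0,0,0],0]
  ]
}}

```text
time: 12.7
tcp_pos: [0.5698, 0.2444, 0.0684]
ee_rot: [-1.632, -0.011, 0.011]
contact_force: [0.6, -0.3, -1.1]
opening: 1.002
```

```bash
python3 - <<'E'
from rk import *
cmd([.57,.155,.29],Rt(.8))
E
```

```text
shift cm [ -0.116 -21.576 -10.269] rot deg [ 3.48  0.02 -0.02] rows 4.778979096779599 0.4054380510102381 t 12.7 q [ 0.3814  0.1949  1.4071 -0.0566  1.5618  0.3683]
```

{"api": "carry_out", "payload": {
  "deltas": [
    [[0,-2,0],[0,0,0],0],
    [[0,-6,0],[0,0,0],0],
    [[0,-11,0],[0,0,0],0],
    [[-0.1,-16,-2],[3.5,0,0],0],
    [[-0.1,-21.6,-6],[3.5,0,0],0],
    [[-0.1,-21.6,-10.3],[3.5,0,0],0],
    [[-0.1,-21.6,-10.3],[3.5,0,0],0],
    [[-0.1,-21.6,-10.3],[3.5,0,0],0],
    [[-0.1,-21.6,-10.3],[3.5,0,0],0]
  ]
}}

```text
time: 13.6
tcp_pos: [0.5699, 0.1552, 0.2889]
ee_rot: [-1.57, -0.01, 0.013]
contact_force: [0.2, 0.3, -0.6]
opening: 0.998
```

```bash
python3 - <<'E'
from rk import *
d=grab("wrist","w11"); print(d["tcp"],d["rot"])
crop("w11",(220,20,440,230),3.5,"c17")
E
```

```text
[0.5699 0.1552 0.2889] [-1.5703 -0.0095  0.013 ]
```

View pics/w11.png

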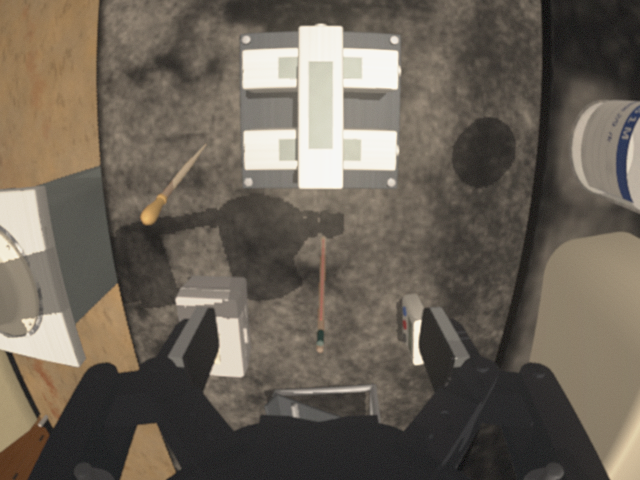

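View pics/c17.png

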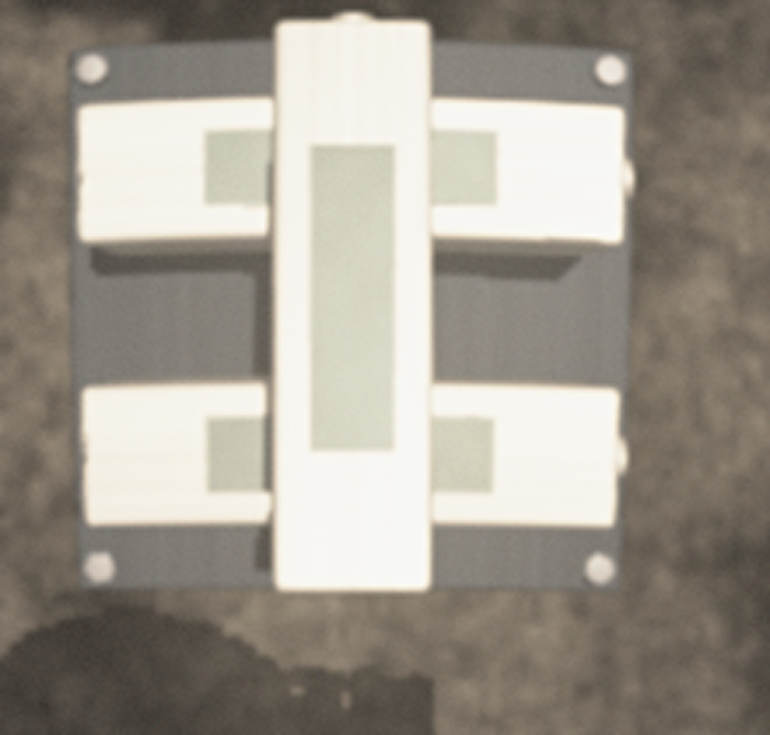

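```bash
python3 - <<'E'
from rk import *
d=load("w11")
f=lambda a:np.array(a)/3.5+[220,20]-.4
P=onz(d,f([(274,22),(431,22),(431,590),(274,590)]),[.092,.092,.1099,.1099]);print(P,P.mean(0),np.degrees(np.arctan2(*(P[0]-P[3])[[1,0]]))-90,np.degrees(np.arctan2(*(P[1]-P[2])[[1,0]]))-90)
L=onz(d,f([(79,106),(625,108),(622,243),(80,241)]),.072);print(L,L.mean(0))
B=onz(d,f([(82,388),(620,388),(616,526),(87,524)]),.072);print(B,B.mean(0)); print((L.mean(0)+B.mean(0))/2)
lb=onz(d,f([(310,145),(395,145),(395,450),(310,450)]),[.0964,.0964,.1056,.1056]);print(lb.mean(0))
E
```

```text
[[0.5482 0.3215 0.092 ]
 [0.5882 0.3222 0.092 ]
 [0.5902 0.175  0.1099]
 [0.5508 0.1744 0.1099]] [0.5693 0.2483 0.101 ] 0.9968008509604971 0.8068284460225641
[[0.494  0.3037 0.072 ]
 [0.6428 0.3056 0.072 ]
 [0.6428 0.2671 0.072 ]
 [0.4947 0.2652 0.072 ]] [0.5686 0.2854 0.072 ]
[[0.4951 0.224  0.072 ]
 [0.6437 0.2265 0.072 ]
 [0.6446 0.1874 0.072 ]
 [0.4958 0.1856 0.072 ]] [0.5698 0.2059 0.072 ]
[0.5692 0.2456 0.072 ]
[0.5693 0.2487 0.101 ]
```

```bash
python3 - <<'E'
from rk import *
c=np.array([.5804,-.3061,.0774]); M=Rt(95.25,-26.57); print(M)
v=c+.08*up(26.57)+.14*n(26.57); print(v)
cmd(v+[0,0,.06],M); cmd(v,M)
E
```

```text
[[-0.0915  0.4454 -0.8906]
 [ 0.9958  0.0409 -0.0818]
 [ 0.     -0.8944 -0.4473]]
[ 0.5893 -0.3053  0.2384]
shift cm [  1.249  -1.009 -46.115] rot deg [-20.39 -92.5  -21.97] rows 9.228675927790388 11.319688871725573 t 13.65 q [0.2085 0.0884 1.1318 0.0009 1.9244 0.1937]
shift cm [  1.268   4.991 -46.117] rot deg [-20.39 -92.5  -21.97] rows 9.280728512942206 11.319688871725573 t 13.65 q [0.2085 0.0884 1.1318 0.0009 1.9244 0.1937]
```

{"api": "carry_out", "payload": {
  "deltas": [
    [[1.2,-1.0,-46.1],[-20.4,-92.5,-22.0],0],
    [[1.2,-1.0,-46.1],[-20.4,-92.5,-22.0],0],
    [[1.2,-1.0,-46.1],[-20.4,-92.5,-22.0],0],
    [[1.2,-1.0,-46.1],[-20.4,-92.5,-22.0],0],
    [[1.2,-1.0,-46.1],[-20.4,-92.5,-22.0],0],
    [[1.2,-1.0,-46.1],[-20.4,-92.5,-22.0],0],
    [[1.2,-1.0,-46.1],[-20.4,-92.5,-22.0],0],
    [[1.2,-1.0,-46.1],[-20.4,-92.5,-22.0],0],
    [[1.2,-1.0,-46.1],[-20.4,-92.5,-22.0],0],
    [[1.2,5.0,-46.1],[-20.4,-92.5,-22.0],0],
    [[1.2,5.0,-46.1],[-20.4,-92.5,-22.0],0],
    [[1.2,5.0,-46.1],[-20.4,-92.5,-22.0],0]
  ]
}}

```text
time: 14.85
tcp_pos: [0.5874, -0.3057, 0.2321]
ee_rot: [-1.473, -1.626, 1.003]
contact_force: [-0.4, -0.2, -0.6]
opening: 1.001
```

{"api": "carry_out", "payload": {
  "deltas": [
    [[0,0,0],[0,0,0],0],
    [[0,0,0],[0,0,0],0],
    [[0,0,0],[0,0,0],0]
  ]
}}

```text
time: 15.15
tcp_pos: [0.5895, -0.3051, 0.2409]
ee_rot: [-1.485, -1.626, 1.001]
contact_force: [0.1, -0.0, 1.2]
opening: 0.999
```

```bash
python3 - <<'E'
from rk import *
c=np.array([.5804,-.3061,.0774]); M=Rt(95.25,-26.57)
v=c+.08*up(26.57)+.14*n(26.57)
cmd(v,M)
d=grab("wrist","w12"); print(d["tcp"],d["rot"])
f=c+.0145*n(26.57)
P=[f+s*.0751*up(23.13)+l*.02*lat for s,l in((1,1),(1,-1),(-1,-1),(-1,1))]+[f]; print(proj(d,P).round(1))
E
```

```text
shift cm [-0.022  0.214  0.132] rot deg [ 0.21 -0.07 -0.03] rows 0.050562267331608415 0.025505799999831345 t 15.15 q [-0.6938 -0.0725  1.4428  0.3269  1.4356 -2.3439]
[ 0.5895 -0.3051  0.2409] [-1.4852 -1.6259  1.0006]
[[343.6 216.8]
 [291.6 216.8]
 [288.9  15.8]
 [346.3  15.8]
 [317.6 118. ]]
```

View pics/w12.png

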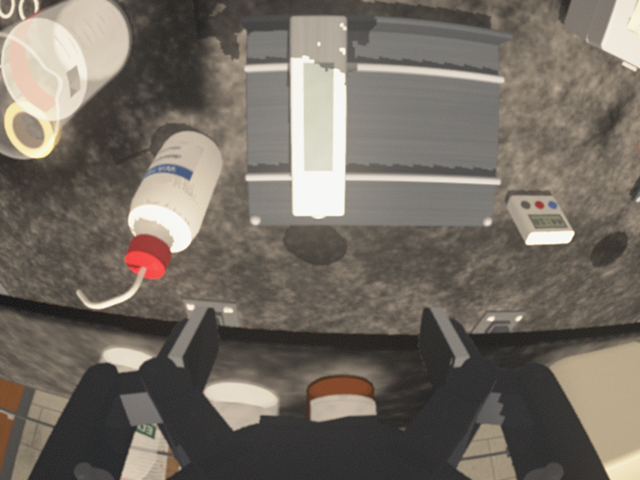

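```bash
python3 - <<'E'
from rk import *
c=np.array([.5804,-.3061,.0774]); M=Rt(95.25,-26.57)
cmd(c+.055*n(26.57),M)
E
```

```text
shift cm [-0.014  8.706  8.179] rot deg [ 0.23 -0.03 -0.04] rows 2.3891012211582288 0.026975884554805006 t 15.2 q [-0.6938 -0.0727  1.4427  0.327   1.4356 -2.3446]
```

{"api": "carry_out", "payload": {
  "deltas": [
    [[0,1,4],[0.2,0,0],0],
    [[0,4,8.2],[0.2,0,0],0],
    [[0,8.7,8.2],[0.2,0,0],0],
    [[0,8.7,8.2],[0.2,0,0],0],
    [[0,8.7,8.2],[0.2,0,0],0],
    [[0,8.7,8.2],[0.2,0,0],0]
  ]
}}

```text
time: 15.8
tcp_pos: [0.5562, -0.3097, 0.1295]
ee_rot: [-1.487, -1.626, 1.005]
contact_force: [0.8, 0.0, 0.4]
opening: 0.997
```

```bash
python3 - <<'E'
from rk import *
c=np.array([.5804,-.3061,.0774]); M=Rt(95.25,-26.57)
cmd(c+.055*n(26.57),M);cmd(c-.013*n(26.57),M)
d=grab("wrist","w13")
f=c+.0145*n(26.57)
P=[f+s*.0751*up(23.13)+l*.02*lat for s,l in((1,1),(1,-1),(-1,-1),(-1,1))]+[f]; print(proj(d,P).round(1))
crop("w13",(260,110,380,390),2.1,"c18")
E
```

```text
shift cm [0.143 0.255 0.146] rot deg [ 0.19  0.08 -0.19] rows 0.06531737466120002 0.03232454226525114 t 15.8 q [-0.7406 -0.1175  1.6822  0.3541  1.266  -2.4575]
shift cm [0.162 7.055 0.169] rot deg [ 0.19  0.08 -0.19] rows 1.4117111127748332 0.03232454226525114 t 15.8 q [-0.7406 -0.1175  1.6822  0.3541  1.266  -2.4575]
[[350.6 371.5]
 [289.2 371.4]
 [279.9 130.5]
 [362.9 130.9]
 [320.7 270.3]]
```

View pics/w13.png

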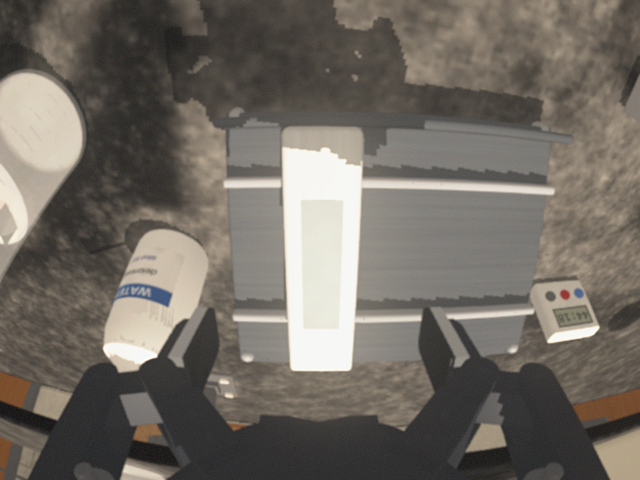

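View pics/c18.png

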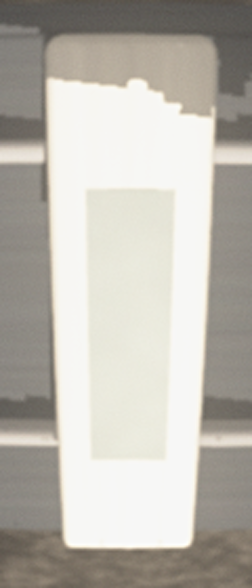

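{"api": "carry_out", "payload": {
  "deltas": [
    [[0.2,3,0.24],[0.2,0,-0.2],0],
    [[0.2,5,0.24],[0.2,0,-0.2],0],
    [[0.2,7.0,0.24],[0.2,0,-0.2],0],
    [[0.2,7.0,0.24],[0.2,0,-0.2],0],
    [[0.2,7.0,0.24],[0.2,0,-0.2],0],
    [[0.2,7.0,0.24],[0.2,0,-0.2],0]
  ]
}}

```text
time: 16.45
tcp_pos: [0.5843, -0.3055, 0.0647]
ee_rot: [-1.481, -1.624, 1.004]
contact_force: [0.1, 0.5, 0.2]
opening: 1.0
```

```bash
python3 - <<'E'
from rk import *
c=np.array([.5804,-.3061,.0774]); M=Rt(95.25,-26.57)
cmd(c-.013*n(26.57),M)
E
```

```text
shift cm [-0.029 -0.01  -0.21 ] rot deg [-0.06  0.01  0.04] rows 0.04239344296114125 0.008738210670703267 t 16.45 q [-0.6992 -0.018   1.7034  0.3566  1.1444 -2.4594]
```

{"api": "carry_out", "payload": {
  "deltas": [
    [[0,0,-0.12],[0,0,0],0],
    [[0,0,-0.12],[0,0,0],0],
    [[0,0,-0.12],[0,0,0],255],
    [[0,0,-0.12],[0,0,0],255],
    [[0,0,-0.12],[0,0,0],255],
    [[0,0,-0.12],[0,0,0],255],
    [[0,0,-0.12],[0,0,0],255],
    [[0,0,-0.12],[0,0,0],255],
    [[0,0,-0.12],[0,0,0],255],
    [[0,0,-0.12],[0,0,0],255],
    [[0,0,-0.12],[0,0,0],255],
    [[0,0,-0.12],[0,0,0],255]
  ]
}}

```text
time: 17.65
tcp_pos: [0.5845, -0.3048, 0.0627]
ee_rot: [-1.477, -1.623, 1.005]
contact_force: [-5.7, -1.5, 4.2]
opening: 0.456
```

{"api": "carry_out", "payload": {
  "deltas": [
    [[0,-1,0],[0,0,0],255],
    [[0,-3,0],[0,0,0],255],
    [[0,-6,0],[0,0,0],255],
    [[0,-10,0],[0,0,0],255],
    [[0,-10,0],[0,0,0],255],
    [[0,-10,0],[0,0,0],255],
    [[0,-10,0],[0,0,0],255]
  ]
}}

```text
time: 18.35
tcp_pos: [0.5397, -0.3077, 0.1486]
ee_rot: [-1.471, -1.622, 1.003]
contact_force: [0.2, -0.2, -5.5]
opening: 0.455
```

```bash
python3 - <<'E'
from inh import *
d=grab("wrist","w14")
crop("w14",(230,80,410,260),4,"c19")
# thick end up (+z): thick top corners
def thick(yc,dz):
    return np.array([[-.02,yc-.019,.075+dz],[.02,yc-.019,.075+dz],[-.02,yc-.019+.0045/.075*.03,.045+dz]])
for yc,dz in((-.015,0),(-.015,.002),(-.018,0),(-.012,0)): print(yc,dz,toolproj(d,thick(yc,dz)).round(1).tolist())
print(proj(d,[[.5804,-.3061,.0774]]))
M=Rt(.8,3.43)
cmd([.5103,-.2,.36],M);cmd([.5698,.2465,.30],M)
E
```

```text
-0.015 0 [[249.6, 146.8], [386.1, 146.9], [254.9, 241.4]]
-0.015 0.002 [[249.4, 140.1], [386.3, 140.2], [254.5, 235.4]]
-0.018 0 [[247.7, 147.8], [388.0, 147.8], [253.3, 244.6]]
-0.012 0 [[251.4, 146.0], [384.3, 146.0], [256.3, 238.3]]
[[313.7559 255.536 ]]
shift cm [ 11.144 -19.781  -7.547] rot deg [22.15 93.42 19.08] rows 4.785053475335757 11.394950554809993 t 18.4 q [-0.7592 -0.1513  1.6764  0.3536  1.3245 -2.4575]
shift cm [ 55.004  -9.674 -13.805] rot deg [22.15 93.42 19.08] rows 11.505862323734375 11.394950554809993 t 18.4 q [-0.7592 -0.1513  1.6764  0.3536  1.3245 -2.4575]
```

View pics/c19.png

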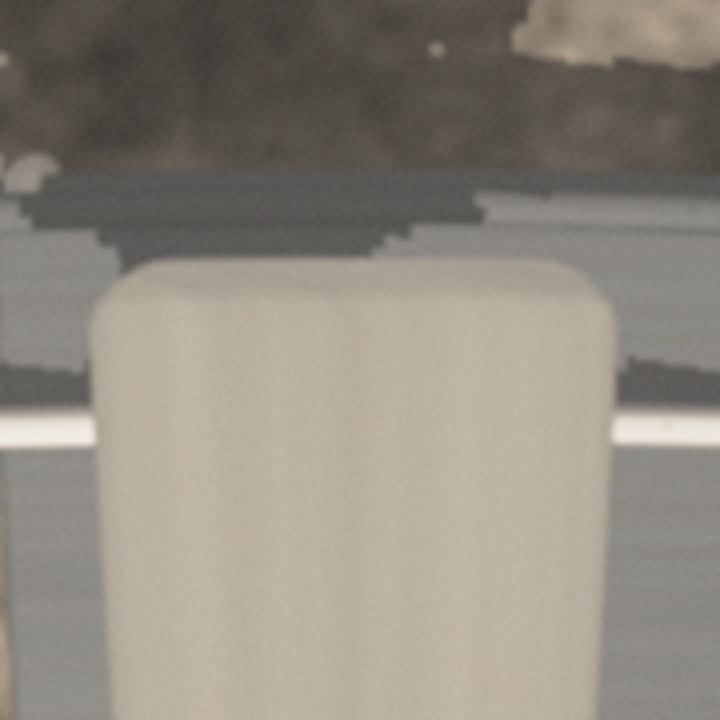

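View pics/w14.png

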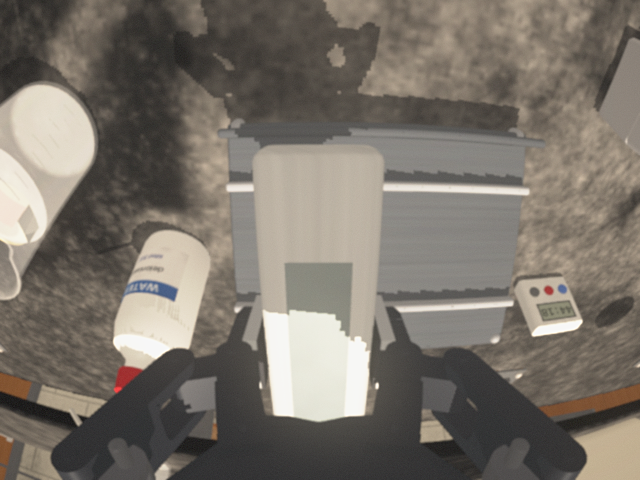

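```bash
python3 - <<'E'
from inh import *
def ray0(d,uv):
    e=dict(d); e["tcp"]=np.zeros(3); e["rot"]=np.zeros(3); return e
d5=ray0(load("w5"),0); d14=ray0(load("w14"),0)
g=load("w14")["img"]; lab=cv2.cvtColor(g,cv2.COLOR_RGB2LAB)[:,:,1]
print(lab[255:300:2,318], g[255:300:2,318,0])
# face plane: y = yc -0.0145 -/+0.06 z
def z_on(d,row,yc,s): # s=+1: thick toward +z
    nrm=np.array([0,1,s*.06]); return onplane(d,[(318.4,row)],np.array([0,yc-.0145,0]),nrm)[0]
for yc in(-.014,-.017): print("ing1 thin edge",z_on(d5,138.8,yc,-1),"label",z_on(d5,247.3,yc,-1))
for yc in(-.012,-.015): print("ing2 thick edge",z_on(d14,154.3,yc,1),[z_on(d14,r,yc,1)[2].round(4) for r in (250,255,260,265,270,275)])
# grip pose
M=R.from_rotvec([-1.477,-1.623,1.005]).as_matrix(); print(M.T@(np.array([.5804,-.3061,.0774])-[.5845,-.3048,.0627]))
M=R.from_rotvec([-.89,.813,-1.317]).as_matrix(); print(M.T@(np.array([.5720,-.2060,.0767])-[.5776,-.2059,.0616]))
E
```

```text
[128 129 128 129 126 127 127 125 125 127 126 126 126 126 126 125 126 127
 126 126 126 126 126] [183 183 184 180 146 137 136 136 135 138 139 137 138 137 137 138 136 139
 137 140 140 138 143]
ing1 thin edge [-0.0001 -0.024   0.0751] label [-0.0001 -0.0261  0.0395]
ing1 thin edge [-0.0001 -0.027   0.0753] label [-0.0001 -0.0291  0.0406]
ing2 thick edge [ 0.0002 -0.0308  0.0722] [np.float64(0.0409), np.float64(0.0391), np.float64(0.0373), np.float64(0.0354), np.float64(0.0335), np.float64(0.0316)]
ing2 thick edge [ 0.0002 -0.0338  0.0725] [np.float64(0.042), np.float64(0.0403), np.float64(0.0385), np.float64(0.0367), np.float64(0.0349), np.float64(0.0331)]
[-0.0009 -0.015  -0.0028]
[-0.0004 -0.016   0.0018]
```

{"api": "carry_out", "payload": {
  "deltas": [
    [[2,-8,-2],[0,0,0],255],
    [[11.1,-19.8,-7.5],[22.1,93.4,19.1],255],
    [[11.1,-19.8,-7.5],[22.1,93.4,19.1],255],
    [[11.1,-19.8,-7.5],[22.1,93.4,19.1],255],
    [[11.1,-19.8,-7.5],[22.1,93.4,19.1],255],
    [[55.0,-9.7,-13.8],[22.1,93.4,19.1],255],
    [[55.0,-9.7,-13.8],[22.1,93.4,19.1],255],
    [[55.0,-9.7,-13.8],[22.1,93.4,19.1],255],
    [[55.0,-9.7,-13.8],[22.1,93.4,19.1],255],
    [[55.0,-9.7,-13.8],[22.1,93.4,19.1],255],
    [[55.0,-9.7,-13.8],[22.1,93.4,19.1],255],
    [[55.0,-9.7,-13.8],[22.1,93.4,19.1],255]
  ]
}}

```text
time: 19.6
tcp_pos: [0.5532, 0.1191, 0.3171]
ee_rot: [-1.545, -0.151, 0.096]
contact_force: [0.7, 0.0, -4.1]
opening: 0.458
```

{"api": "carry_out", "payload": {
  "deltas": [
    [[0,0,0],[0,0,0],255],
    [[0,0,0],[0,0,0],255],
    [[0,0,0],[0,0,0],255]
  ]
}}

```text
time: 19.9
tcp_pos: [0.5531, 0.1159, 0.3187]
ee_rot: [-1.546, -0.157, 0.098]
contact_force: [0.3, 0.7, -3.5]
opening: 0.454
```

```bash
python3 - <<'E'
from rk import *
M=Rt(.8,3.43)
cmd([.5698,.2494,.25],M);cmd([.5698,.2494,.135],M)
E
```

```text
shift cm [ 3.528  7.236 12.783] rot deg [2.26 8.58 1.92] rows 3.0212932741632113 1.0569910202607515 t 19.9 q [ 0.1351 -0.0039  1.1728  0.0198  1.9337 -0.0202]
shift cm [ 3.075 18.726 12.582] rot deg [2.26 8.58 1.92] rows 4.553760641206457 1.0569910202607515 t 19.9 q [ 0.1351 -0.0039  1.1728  0.0198  1.9337 -0.0202]
```

{"api": "carry_out", "payload": {
  "deltas": [
    [[3.5,2,12.8],[2.3,8.6,1.9],255],
    [[3.5,2,12.8],[2.3,8.6,1.9],255],
    [[3.5,4,12.8],[2.3,8.6,1.9],255],
    [[3.4,8,12.7],[2.3,8.6,1.9],255],
    [[3.2,13,12.6],[2.3,8.6,1.9],255],
    [[3.1,18.7,12.6],[2.3,8.6,1.9],255],
    [[3.1,18.7,12.6],[2.3,8.6,1.9],255],
    [[3.1,18.7,12.6],[2.3,8.6,1.9],255],
    [[3.1,18.7,12.6],[2.3,8.6,1.9],255]
  ]
}}

```text
time: 20.8
tcp_pos: [0.5721, 0.2499, 0.1407]
ee_rot: [-1.508, -0.015, 0.004]
contact_force: [1.2, -0.2, -4.1]
opening: 0.458
```

```bash
python3 - <<'E'
from rk import *
M=Rt(.8,3.43)
cmd([.5698,.2494,.135],M);cmd([.5698,.2494,.108],M)
grab("wrist","w15"); grab("side","s15"); crop("s15",(270,130,350,220),7,"c20")
E
```

```text
shift cm [-0.23   0.564 -0.078] rot deg [-0.18 -0.09  0.43] rows 0.12281591753355228 0.055202587535300315 t 20.8 q [0.3257 0.129  1.3512 0.0578 1.6348 0.3181]
shift cm [-0.25   3.258 -0.248] rot deg [-0.18 -0.09  0.43] rows 0.6554966966199854 0.055202587535300315 t 20.8 q [0.3257 0.129  1.3512 0.0578 1.6348 0.3181]
```

View pics/w15.png

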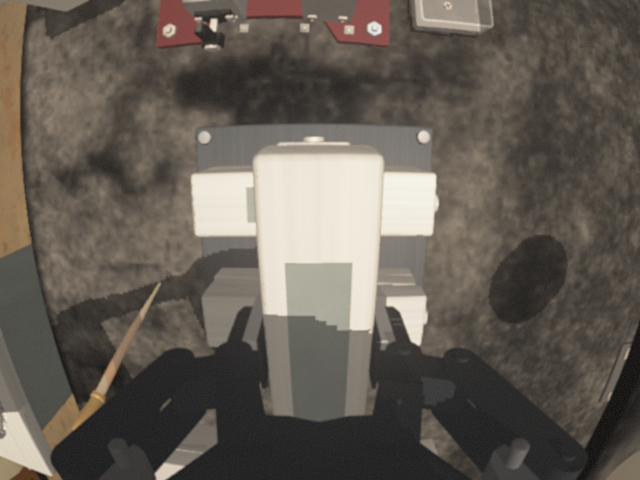

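View pics/c20.png

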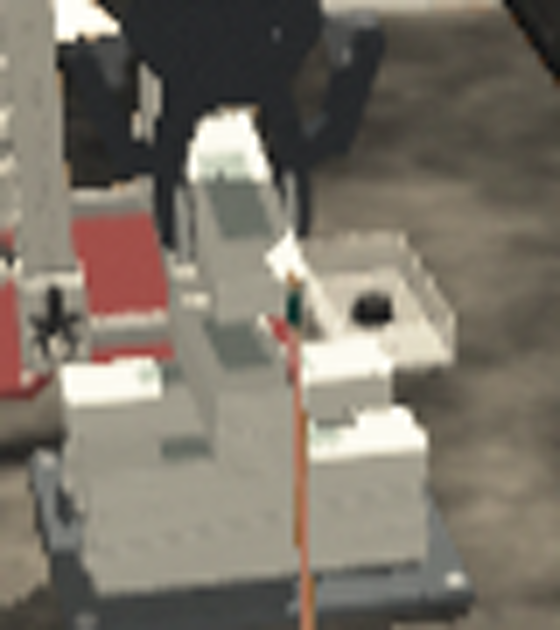

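{"api": "carry_out", "payload": {
  "deltas": [
    [[-0.2,1,-0.1],[-0.2,0,0.4],255],
    [[-0.2,2,-0.2],[-0.2,0,0.4],255],
    [[-0.2,2.7,-0.2],[-0.2,0,0.4],255],
    [[-0.2,2.7,-0.2],[-0.2,0,0.4],255],
    [[-0.2,2.7,-0.2],[-0.2,0,0.4],255]
  ]
}}

```text
time: 21.4
tcp_pos: [0.5681, 0.2496, 0.1088]
ee_rot: [-1.513, -0.005, 0.015]
contact_force: [0.3, -0.4, -5.0]
opening: 0.456
```

```bash
python3 - <<'E'
from rk import *
M=Rt(.8,3.43)
cmd([.5698,.2494,.105],M)
grab("wrist","w16"); grab("side","s16"); crop("s16",(270,130,350,220),7,"c21"); crop("w16",(160,110,480,290),2.4,"c22")
E
```

```text
shift cm [ 0.174  0.377 -0.043] rot deg [ 0.14 -0.06 -0.35] rows 0.08346958675271195 0.0451029101556031 t 21.4 q [0.3281 0.1417 1.3938 0.0565 1.5942 0.3167]
```

View pics/c22.png

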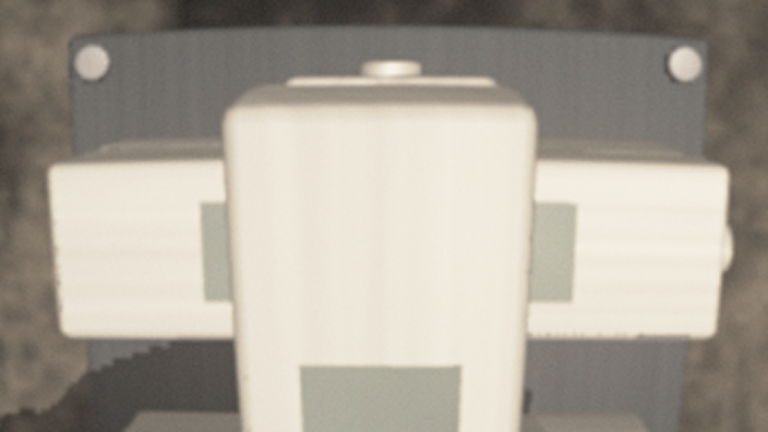

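View pics/c21.png

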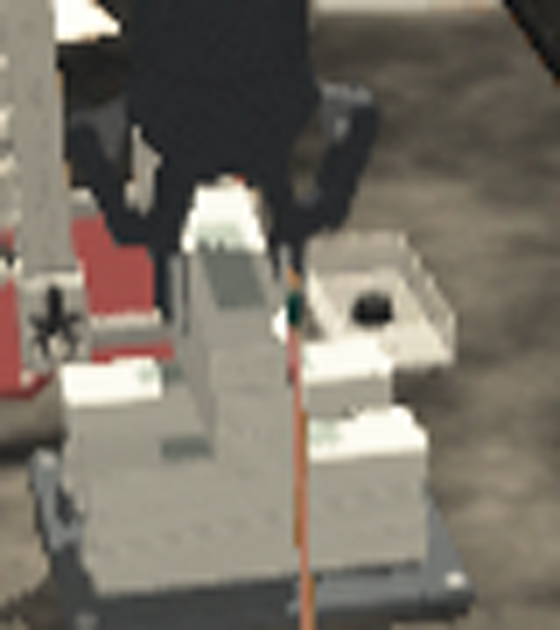

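```bash
python3 - <<'E'
from inh import *
d=load("w16")
for yc,z in((-.012,.0722),(-.015,.0725)):
    y0=yc-.019
    print([toolproj(d,[[0,y0+k,z]])[0,1].round(1) for k in (0,.038,.045,.065)])
crop("w16",(240,115,400,165),4.9,"c23")
E
```

```text
[np.float64(152.3), np.float64(142.8), np.float64(141.6), np.float64(138.6)]
[np.float64(152.3), np.float64(142.6), np.float64(141.4), np.float64(138.3)]
```

View pics/c23.png

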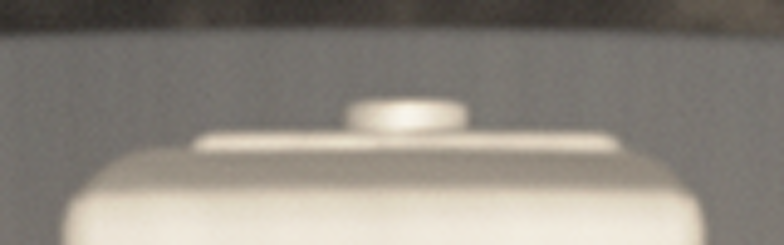

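{"api": "carry_out", "payload": {
  "deltas": [
    [[0.1,0.2,0],[0.1,0,-0.3],255],
    [[0.15,0.4,0.03],[0.1,0,-0.3],255],
    [[0.15,0.4,0.03],[0.1,0,-0.3],255],
    [[0.15,0.4,0.03],[0.1,0,-0.3],255]
  ]
}}

```text
time: 21.9
tcp_pos: [0.5699, 0.2501, 0.1064]
ee_rot: [-1.511, -0.01, 0.01]
contact_force: [-3.9, -1.5, 4.0]
opening: 0.46
```

```bash
python3 - <<'E'
from rk import *
M=Rt(.8,3.43)
cmd([.5698,.2501,.1007],M)
grab("wrist","w17");  crop("w17",(160,110,480,290),2.4,"c24");crop("w17",(240,115,400,165),4.9,"c25")
E
```

```text
shift cm [-0.013  0.566 -0.035] rot deg [ 0.03 -0.07  0.05] rows 0.113472596172729 0.010445009196788906 t 21.9 q [0.328  0.141  1.399  0.0562 1.5824 0.3165]
```

View pics/c24.png

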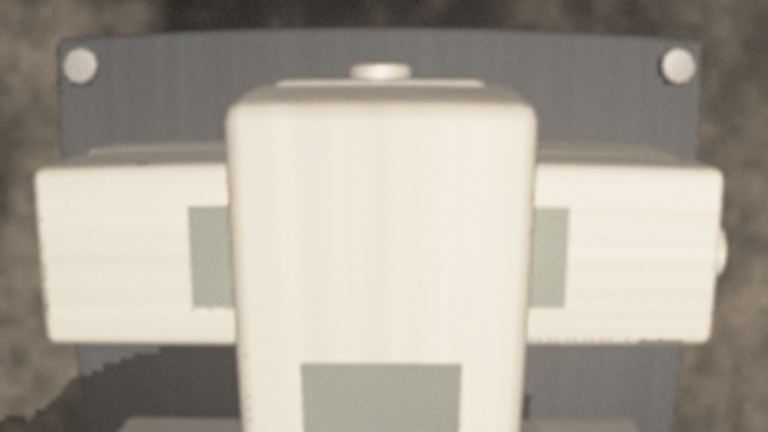

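View pics/c25.png

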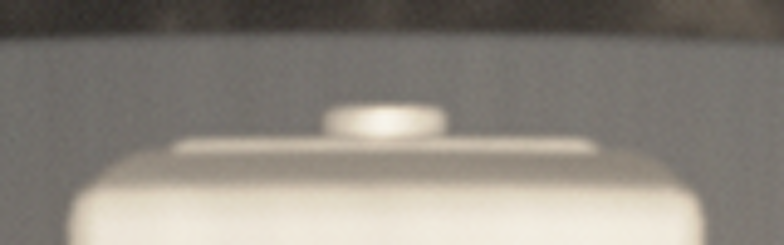

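```bash
python3 - <<'E'
from rk import *
grab("side","s17"); crop("s17",(275,135,345,215),8,"c26")
E
```

```text
(no output)
```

View pics/c26.png

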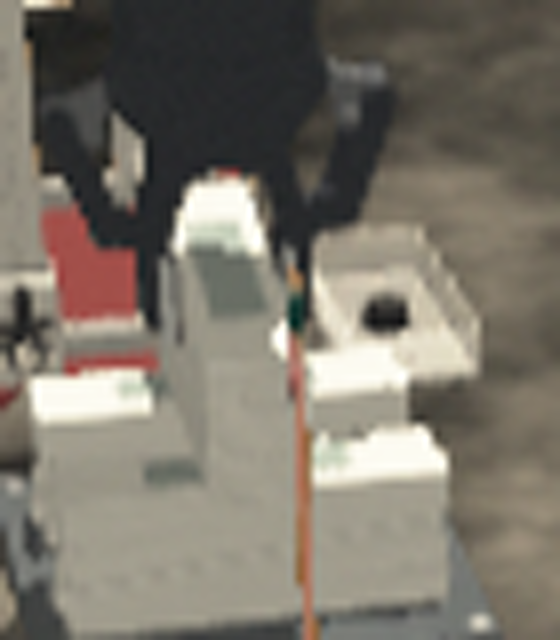

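View pics/w17.png

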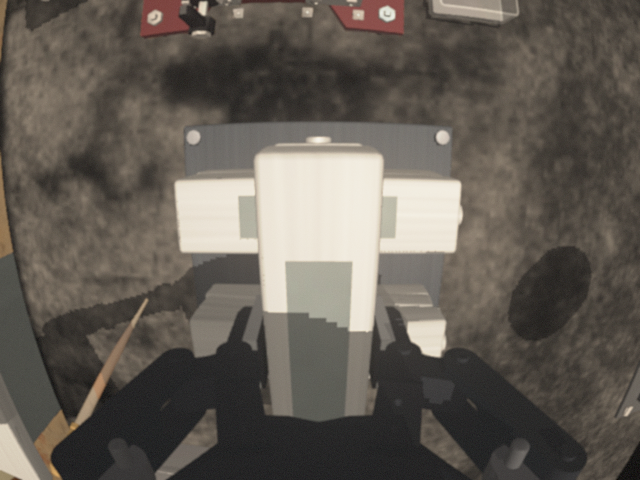

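```bash
python3 - <<'E'
from rk import *
d=load("s17"); a=np.radians(.8); e=np.array([np.cos(a),np.sin(a),0]); f=np.array([-np.sin(a),np.cos(a),0]); c=np.array([.5696,.247,0])
pts={}
for nm,(u,v,z) in {"heldtop-near-L":(-.02,-.075,.1301),"heldtop-near-R":(.02,-.075,.1301),"heldtop-far-L":(-.02,.075,.1301),"heldtop-far-R":(.02,.075,.1301),"seam near L":(-.02,-.075,.11),"seam near R":(.02,-.075,.11),"bottom near L":(-.02,-.075,.072),"bottom near R":(.02,-.075,.072),
 "layerL":(-.075,-.06,.072),"layerR":(.075,-.06,.072)}.items():
    p=proj(d,[c+u*e+v*f+[0,0,z]])[0]; print(nm,p.round(1),"crop",((p-[275,135])*8).round(0), "px per +5mm z",(proj(d,[c+u*e+v*f+[0,0,z+.005]])[0]-p)[1].round(2))
E
python3 - <<'E'
import sys,os; os.chdir('.'); sys.path.insert(0,'.')
from h import *
im=cv2.imread("pics/s17.png")[140:200,290:320]
lab=cv2.createCLAHE(4,(2,2)).apply(cv2.cvtColor(im,cv2.COLOR_BGR2GRAY))
cv2.imwrite("pics/c27.png",cv2.resize(lab,None,fx=10,fy=10,interpolation=cv2.INTER_CUBIC))
E
```

```text
heldtop-near-L [299.6 181.1] crop [197. 369.] px per +5mm z -1.57
heldtop-near-R [313.  179.8] crop [304. 359.] px per +5mm z -1.56
heldtop-far-L [292.7 162.3] crop [142. 218.] px per +5mm z -1.47
heldtop-far-R [305.  161.2] crop [240. 209.] px per +5mm z -1.46
seam near L [299.9 187.4] crop [199. 419.] px per +5mm z -1.54
seam near R [313.2 186.1] crop [306. 408.] px per +5mm z -1.54
bottom near L [300.5 198.9] crop [204. 511.] px per +5mm z -1.5
bottom near R [313.6 197.6] crop [309. 500.] px per +5mm z -1.49
layerL [281.7 198.6] crop [ 54. 509.] px per +5mm z -1.49
layerR [330.4 193.6] crop [443. 469.] px per +5mm z -1.48
```

View pics/c27.png

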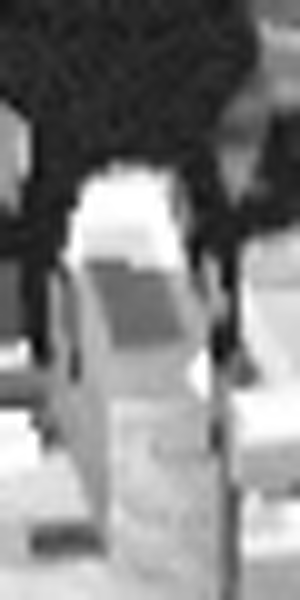

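{"api": "carry_out", "payload": {
  "deltas": [
    [[0,-1,0],[0,0,0],255],
    [[0,-2.5,0],[0,0,0],255],
    [[0,-2.5,0],[-6.9,0,0],255],
    [[0,-2.5,0],[-6.9,0,0],255],
    [[0,-2.5,0],[-6.9,0,0],255],
    [[0,-2.5,0],[-6.9,0,0],255]
  ]
}}

```text
time: 22.6
tcp_pos: [0.5697, 0.2485, 0.1297]
ee_rot: [-1.63, -0.01, 0.011]
contact_force: [-0.6, 0.5, -4.9]
opening: 0.458
```

```bash
python3 - <<'E'
from rk import *
M=Rt(.8,-3.43)
cmd([.5698,.2476,.13],M);cmd([.5698,.2476,.108],M)
grab("wrist","w18");  crop("w18",(160,90,480,290),2.4,"c28")
grab("side","s18"); crop("s18",(275,125,345,215),7,"c29")
E
```

```text
shift cm [ 0.006 -0.025 -0.091] rot deg [-0.01 -0.06 -0.06] rows 0.018873916855583747 0.010441413287907167 t 22.6 q [ 0.3868  0.1751  1.3199 -0.0554  1.6693  0.3691]
shift cm [0.008 2.171 0.04 ] rot deg [-0.01 -0.06 -0.06] rows 0.43427611251370396 0.010441413287907167 t 22.6 q [ 0.3868  0.1751  1.3199 -0.0554  1.6693  0.3691]
```

View pics/c28.png

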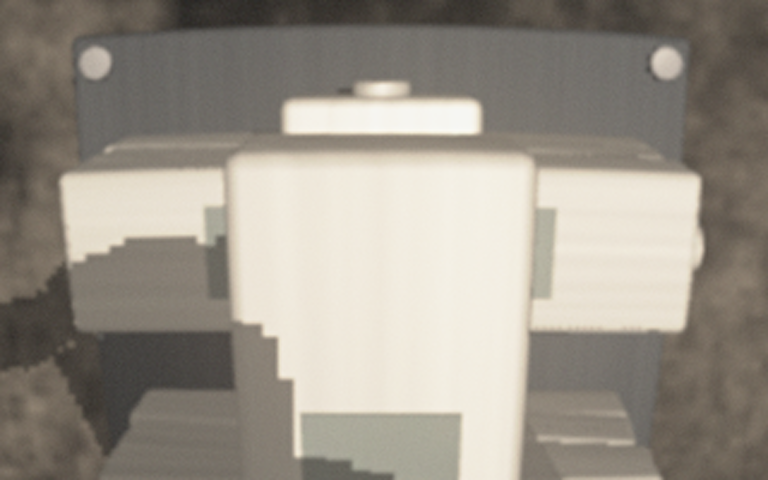

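View pics/c29.png

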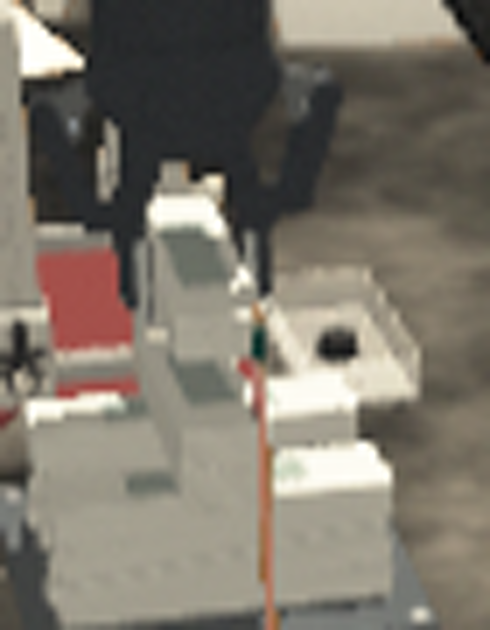

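```bash
python3 - <<'E'
from inh import *
d=load("w18")
for yc,z in((-.012,.0720),(-.015,.0723)):
  for m in (-.001,0,.001,.002):
    y0=yc-.019
    print(yc,m,toolproj(d,[[0,y0,z]])[0,1].round(1),toolproj(d,[[0,y0+.038+.029,z+.0017+m]])[0,1].round(1), toolproj(d,[[0,y0+.038+.029+.02,z+.0017+m]])[0,1].round(1),toolproj(d,[[0,y0+.038,z]])[0,1].round(1))
crop("w18",(240,110,400,165),4.9,"c30")
E
```

```text
-0.012 -0.001 153.1 137.4 135.1 143.5
-0.012 0 153.1 135.3 133.2 143.5
-0.012 0.001 153.1 133.2 131.4 143.5
-0.012 0.002 153.1 131.1 129.5 143.5
-0.015 -0.001 153.2 137.1 134.8 143.3
-0.015 0 153.2 135.0 132.9 143.3
-0.015 0.001 153.2 132.9 131.0 143.3
-0.015 0.002 153.2 130.8 129.1 143.3
```

View pics/c30.png

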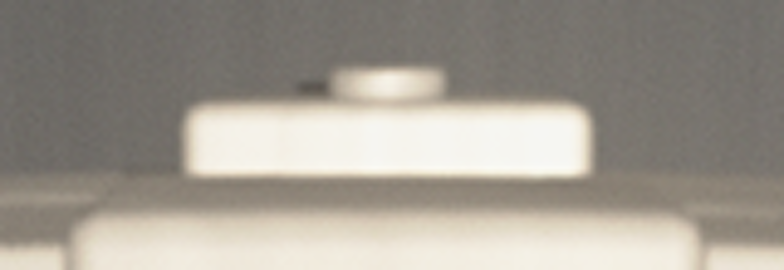

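```bash
python3 - <<'E'
from rk import *
d=load("w18")
f=lambda a:np.array(a)/4.9+[240,110]-.1
print("thin end edge", onz(d,f([(187,105),(592,105),(390,104)]),.092))
g=lambda a:np.array(a)/2.4+[160,90]-.2
P=onz(d,g([(62,176),(701,174),(688,331),(78,331)]),.072); print("layer +y",P,P.mean(0))
S=onz(d,g([(95,63),(666,63)]),.015); print("studs",S)
d=load("w7"); S=onz(d,[(188.5,112.5),(437,112)],.015); print("w7 studs",S)
d=load("w11"); S=onz(d,[(246,39.5),(394,39.5)],.015); print("w11 studs",S)
E
```

```text
thin end edge [[0.5494 0.322  0.092 ]
 [0.5881 0.3226 0.092 ]
 [0.5688 0.3222 0.092 ]]
layer +y [[0.4952 0.3037 0.072 ]
 [0.6421 0.3063 0.072 ]
 [0.6437 0.2676 0.072 ]
 [0.4955 0.2655 0.072 ]] [0.5691 0.2858 0.072 ]
studs [[0.4861 0.3262 0.015 ]
 [0.6499 0.3285 0.015 ]]
w7 studs [[0.4864 0.3262 0.015 ]
 [0.6497 0.3283 0.015 ]]
w11 studs [[0.4863 0.326  0.015 ]
 [0.6497 0.3287 0.015 ]]
```

```bash
python3 - <<'E'
from rk import *
cmd([.57,.2485,.105],Rt(.8,-3.43))
E
```

```text
shift cm [0.022 2.477 0.191] rot deg [ 0.02 -0.1  -0.05] rows 0.4969391126481836 0.013734053510252076 t 22.7 q [ 0.3865  0.1748  1.32   -0.0561  1.6694  0.3695]
```

{"api": "carry_out", "payload": {
  "deltas": [
    [[0,0.8,0.05],[0,0,0],255],
    [[0,1.6,0.1],[0,0,0],255],
    [[0,2.2,0.15],[0,0,0],255],
    [[0,2.4,0.18],[0,0,0],255],
    [[0,2.4,0.18],[0,0,0],255],
    [[0,2.4,0.18],[0,0,0],255]
  ]
}}

```text
time: 23.3
tcp_pos: [0.5699, 0.2491, 0.1063]
ee_rot: [-1.632, -0.011, 0.01]
contact_force: [-0.9, 0.7, -4.7]
opening: 0.457
```

```bash
python3 - <<'E'
from rk import *
cmd([.57,.2485,.102],Rt(.8,-3.43))
grab("wrist","w19");  crop("w19",(240,110,400,165),4.9,"c31")
E
```

```text
shift cm [ 0.009  0.433 -0.03 ] rot deg [ 0.06 -0.06  0.  ] rows 0.0867888847451335 0.010269548136552646 t 23.3 q [ 0.3884  0.1829  1.3527 -0.0568  1.6281  0.3729]
```

View pics/c31.png

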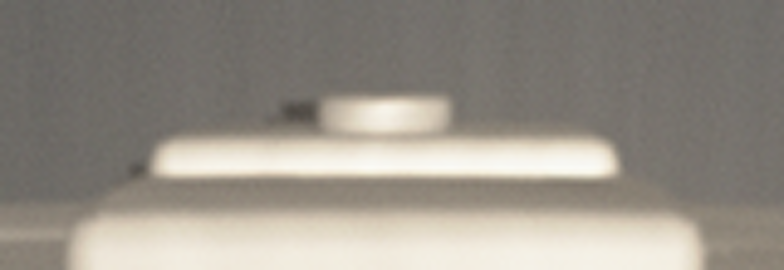

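{"api": "carry_out", "payload": {
  "deltas": [
    [[0,0.15,0.01],[0,0,0],255],
    [[0,0.3,0.02],[0,0,0],255],
    [[0,0.3,0.02],[0,0,0],255]
  ]
}}

```text
time: 23.65
tcp_pos: [0.5697, 0.249, 0.1029]
ee_rot: [-1.632, -0.01, 0.01]
contact_force: [1.1, -0.2, -5.3]
opening: 0.459
```

{"api": "carry_out", "payload": {
  "deltas": [
    [[0,0.05,0],[0,0,0],255],
    [[0,0.1,0.01],[0,0,0],255],
    [[0,0.1,0.01],[0,0,0],255]
  ]
}}

```text
time: 23.95
tcp_pos: [0.5698, 0.249, 0.102]
ee_rot: [-1.632, -0.01, 0.01]
contact_force: [-0.2, 0.0, -5.2]
opening: 0.46
```

{"api": "carry_out", "payload": {
  "deltas": [
    [[0,0.05,0],[0,0,0],255],
    [[0,0.1,0.01],[0,0,0],255],
    [[0,0.1,0.01],[0,0,0],255]
  ]
}}

```text
time: 24.25
tcp_pos: [0.5699, 0.2491, 0.1013]
ee_rot: [-1.632, -0.01, 0.01]
contact_force: [-0.2, -0.2, -4.6]
opening: 0.457
```

```bash
python3 - <<'E'
from rk import *
cmd([.57,.249,.100],Rt(.8,-3.43))
grab("wrist","w20");  crop("w20",(240,110,400,165),4.9,"c32")
grab("side","s20"); crop("s20",(275,125,345,215),7,"c33")
E
```

```text
shift cm [ 0.013  0.131 -0.003] rot deg [ 0.06 -0.07 -0.  ] rows 0.026340653519893825 0.010591625967084553 t 24.25 q [ 0.3885  0.1848  1.3595 -0.0568  1.6195  0.3736]
```

View pics/c32.png

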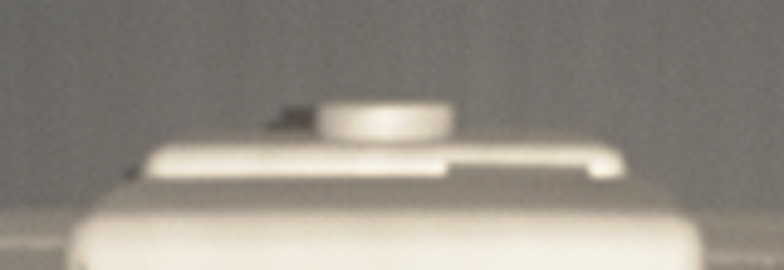

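View pics/c33.png

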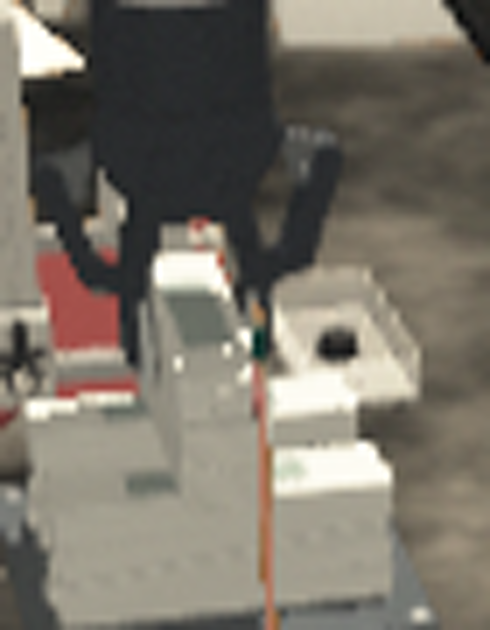

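{"api": "carry_out", "payload": {
  "deltas": [
    [[0,0,0.08],[0,0,0],255],
    [[0,0.05,0.08],[0,0,0],255],
    [[0,0.1,0.08],[0,0,0],255],
    [[0,0.1,0.08],[0,0,0],255]
  ]
}}

```text
time: 24.75
tcp_pos: [0.57, 0.2499, 0.1009]
ee_rot: [-1.631, -0.011, 0.009]
contact_force: [-1.2, -1.7, 0.2]
opening: 0.453
```

{"api": "carry_out", "payload": {
  "deltas": [
    [[0,0.05,0],[0,0,0],255],
    [[0,0.1,0],[0,0,0],255],
    [[0,0.1,0],[0,0,0],255]
  ]
}}

```text
time: 25.05
tcp_pos: [0.57, 0.25, 0.1004]
ee_rot: [-1.631, -0.011, 0.009]
contact_force: [-3.8, -2.3, 4.9]
opening: 0.456
```

```bash
python3 - <<'E'
from rk import *
grab("wrist","w21");  crop("w21",(240,110,400,165),4.9,"c34")
grab("side","s21"); crop("s21",(275,125,345,215),7,"c35")
E
```

```text
(no output)
```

View pics/c34.png

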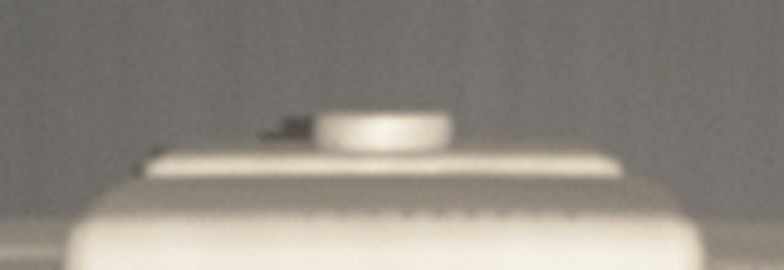

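View pics/c35.png

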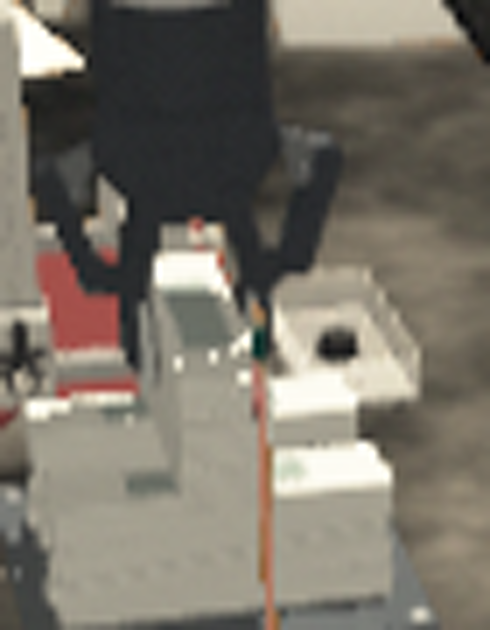

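{"api": "carry_out", "payload": {
  "deltas": [
    [[0,-0.06,0],[0,0,0],255],
    [[0,-0.06,0],[0,0,0],255],
    [[0,-0.06,0],[0,0,0],0],
    [[0,-0.06,0],[0,0,0],0],
    [[0,-0.06,0],[0,0,0],0],
    [[0,-0.06,0],[0,0,0],0],
    [[0,-0.06,0],[0,0,0],0],
    [[0,-0.06,0],[0,0,0],0],
    [[0,-0.06,0],[0,0,0],0],
    [[0,-0.06,0],[0,0,0],0]
  ]
}}

```text
time: 26.15
tcp_pos: [0.5698, 0.2498, 0.0997]
ee_rot: [-1.632, -0.01, 0.01]
contact_force: [-0.3, 0.5, -1.0]
opening: 1.002
```

{"api": "carry_out", "payload": {
  "deltas": [
    [[0,-2,0],[0,0,0],0],
    [[0,-6,0],[0,0,0],0],
    [[0,-11,0],[0,0,0],0],
    [[0,-16,-2],[3.4,0,0],0],
    [[0,-19,-6],[3.4,0,0],0],
    [[0,-19,-10.3],[3.4,0,0],0],
    [[0,-19,-10.3],[3.4,0,0],0],
    [[0,-19,-10.3],[3.4,0,0],0],
    [[0,-19,-10.3],[3.4,0,0],0]
  ]
}}

```text
time: 27.05
tcp_pos: [0.5708, 0.1593, 0.2946]
ee_rot: [-1.572, -0.009, 0.012]
contact_force: [0.5, 0.3, -0.7]
opening: 1.001
```

```bash
python3 - <<'E'
from rk import *
d=grab("wrist","w22"); print(d["tcp"],d["rot"]); crop("w22",(220,10,440,230),3.4,"c36")
grab("side","s22"); crop("s22",(260,140,360,230),7,"c37"); grab("top","t22"); crop("t22",(130,190,230,300),5.4,"c38")
E
```

```text
[0.5708 0.1593 0.2946] [-1.5724 -0.0092  0.0119]
```

View pics/c36.png

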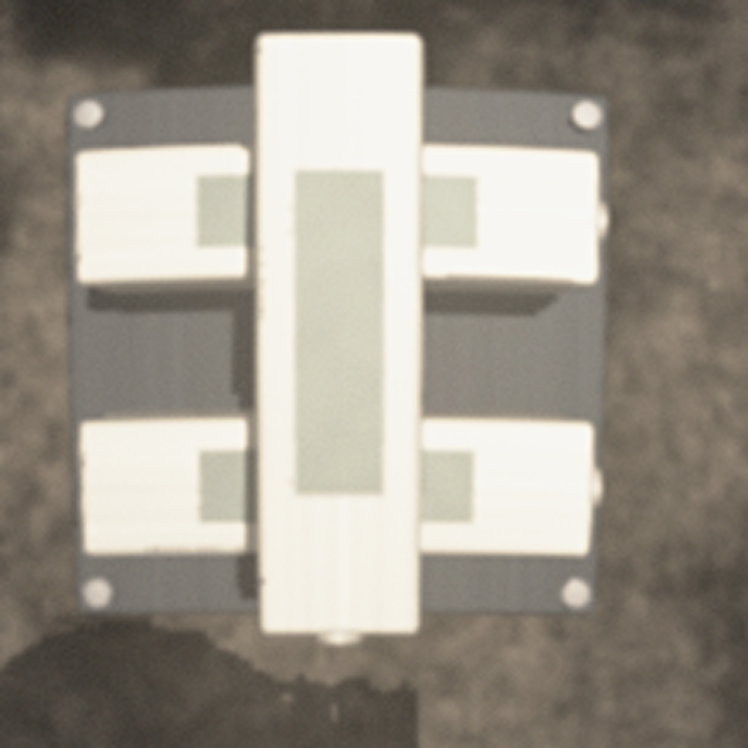

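View pics/c37.png

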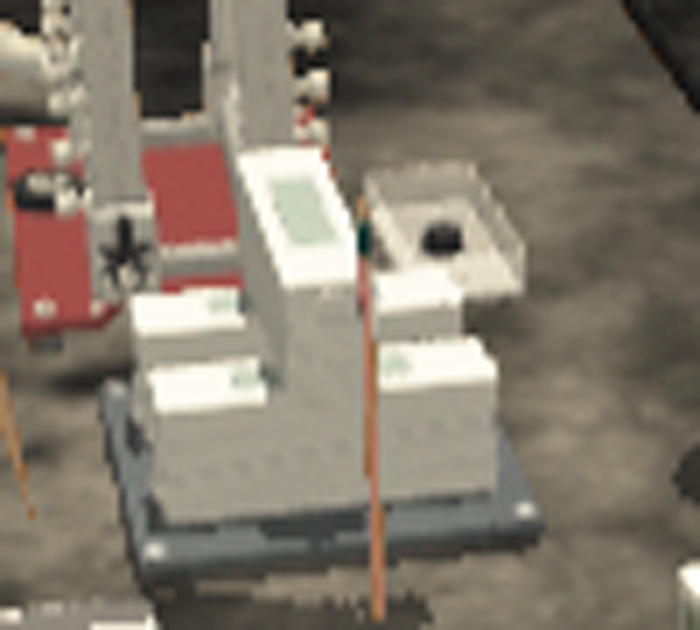

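View pics/c38.png

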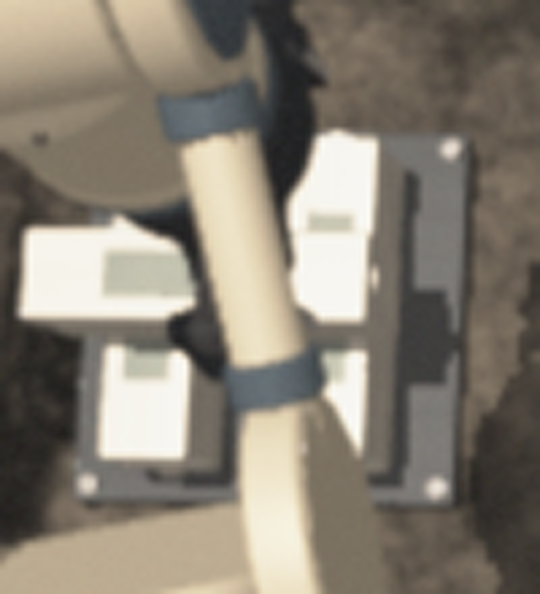

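```bash
python3 - <<'E'
from rk import *
d=load("w22")
f=lambda a:np.array(a)/3.4+[220,10]-.4
P=onz(d,f([(256,33),(423,33),(420,633),(260,633)]),.1301);print(P,P.mean(0),np.degrees(np.arctan2(*(P[0]-P[3])[[1,0]]))-90,np.degrees(np.arctan2(*(P[1]-P[2])[[1,0]]))-90)
lb=onz(d,f([(296,170),(384,170),(384,494),(296,494)]),.1301);print("label",lb.mean(0))
L=onz(d,f([(77,152),(600,150),(598,285),(78,281)]),.072);B=onz(d,f([(80,422),(596,424),(592,554),(85,553)]),.072)
print(L.mean(0),B.mean(0),(L+B).mean(0)/2)
E
```

```text
[[0.5487 0.3231 0.1301]
 [0.5883 0.3237 0.1301]
 [0.5907 0.1751 0.1301]
 [0.551  0.1745 0.1301]] [0.5697 0.2491 0.1301] 0.8744922974061922 0.9373708798102598
label [0.5697 0.249  0.1301]
[0.5688 0.2857 0.072 ] [0.57   0.2058 0.072 ] [0.5694 0.2457 0.072 ]
```

```bash
python3 - <<'E'
from cell import manip
print(manip.job_done())
E
```

```text
the job is handed in; nothing more can be done
None
```

I laid both rack ingots on the stack and handed the job in at about 27 s. The first lies crosswise over the layer with its thick end towards −y. I let go of it before laying the second along its top, turned end for end, with its thick end towards +y.

Last wrist-camera checks, taken after I let go of the second ingot and backed off:

| Item | Measured result |
|---|---|
| Lower layer | Centre at (0.569, 0.246) m, the same within about 1 mm as before I placed anything |
| First ingot | Centre about 0 mm off the layer's middle in x and 2 mm in y, yaw matching the plate |
| Second ingot | Centre about 0.4 mm in x and 0.8 mm in y from the first, yaw about 0.9° (plate about 0.8°) |

- **Level:** the top face's corners fit a level plane at 130 mm, by wrist camera only. The side view showed nothing out of place but was too coarse to confirm it.
- **Early contact:** on the first try at the second ingot I had the tilt the wrong way (+3.4° instead of −3.4°). It touched early with roughly 9 N. I lifted it, corrected the tilt, and checked that the first ingot and the layer had not moved before laying it.
- **y offset:** the 2 mm may be partly camera bias, as the arm's own position reading at release put the first ingot nearly on centre. I left it as it was.
- **Bystanders:** the arm stayed clear of the beaker, tip box and timer.

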